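Tray the last iron head, then hold the inspection lamp slanting onto its sticker side

ROBOT

A 7-joint arm with a two-finger parallel gripper is mounted at the origin on the work surface; the furniture and walls round the work are solid. World frame = base frame: x ahead of the robot, y to its left, z up, the work surface at z = 0. Lengths are in mm, angles in rad, forces in N, time in s.
With the tool pointing down it reaches from about 350 to 900 mm from the base axis. Payload 7.2 kg.
Tool frame: the origin (TCP) lies midway between the tips of the shut fingers; the grasp point (between the pads) lies 19 mm behind it; z points along the fingers, y is the direction in which the jaws open and shut (so a half turn about z gives the same grasp; the last joint's range is limited). The gripper opens to 88 mm and grips with 3 to 60 N. Pads are 20 mm wide; open, the fingers measure 115 mm over their backs; the gripper's body (75 mm by 178 mm) begins 61 mm behind the grasp point.
Start: joints at [1.107, 0.411, -0.013, 1.596, 0.006, 1.134, -0.082], TCP at [240.955, -576.688, 222.653] pointing down, gripper open.
Joint ranges: [-2.95, 2.95], [-0.29, 1.99], [-1.47, 1.44], [0.14, 2.54], [-1.03, 4.17], [0.13, 1.85], [-2.86, 2.86]. Speed limits (rad/s): [2.39, 2.39, 3.01, 3.01, 3.14, 3.14, 3.14].

INTERFACE

Orientations are given as a 3x3 rotation matrix whose columns are the frame's x, y, z axes.
In Python, from cell import robot gives the robot as it stands.
- The arm moves only by the tool arm_command, never from a script. Its argument "increments" is a list of rows, each a list of 4 numbers: the shift along the tool's x, y, z in mm, then the turn about the tool's z in rad. In form: [[dx, dy, dz, spin], ...]. A call has exactly 5 rows; each row is the pose to reach, as a shift and turn from the pose commanded when the call began, along the tool's axes at that moment; what a row does not reach only later rows make up. A row lasts 1/10 s, in which the tool goes at most 50 mm and 8.59 degrees, less where a joint would pass 70% of its speed; a pose out of reach is approached as far as the arm can. A call with a gripper value outside its range is refused whole. "jaw" is the closure, from 0 (fully open) to 1 (shut), set as the call begins (left out, the last holds). The fingers move at their own pace and stop on an object; the grip force is fixed at half the most. Time passes only in rows, so rows that repeat a pose let the fingers close, or fill a call up. It gives the time, the measured TCP pose, the force and the opening at its end, in the units of the state.
- robot.get_obs(): the state, without advancing time (a new reading comes with each control period).
- robot.read_camera(name): name is "scene" or "top" or "wrist"; returns the picture (480x640x3 uint8, blue, green, red); there is no depth.
- robot.camera_params(name): a dict with "fov_y" (degrees; the focal length in pixels is half the picture's height over the tangent of half this angle, whatever the lens; pixels are square), "cx", "cy" (the principal point, pixels), "T" (4x4, takes a point from camera to world coordinates); the wrist camera has in their place "T_tool_cam" (4x4, takes a point from camera to tool coordinates, whose origin is the TCP and whose axes are the flange's). Camera axes: x right, y down, z forward; pixel columns grow to the right and rows downward; lengths in mm; the calibration is good to about 2 mm. A picture is of the moment at which its call begins: read the wrist's pose just before it. camera_params takes no time and is no camera call.
- robot.close_job(): hands the job in, once; it reports no verdict.
The state is a dict: "time": time; "q": joint angles; "joint_velocities": joint speeds; "effort": joint torques, N m; "tool_pos": TCP position; "eef_rot": TCP orientation; "contact_force": force on the tool from outside, world axes, zero at the start; "moment": the same for the moment, N m; "finger_gap": finger opening in mm.
Only numpy, scipy, OpenCV 4.12 (cv2) and the standard library are available. Lean on these libraries where they do the work, as an engineer would, in place of code of your own. Each camera call takes 0.05 s, during which the arm holds its last target.

TASK

Stand the loose iron club head on its sole in the empty front cell of the wooden tray, green sticker facing out of the front like the two heads behind it, and let go of it. Then draw the inspection lamp up out of its bench holder, tilt it to about 45 degrees and bring it in front of the tray so that it shines straight at the middle of that sticker from about 10 cm, and finish still holding it there, steady, raised and clear of everything, while I look the face over in the slanting light. Do not touch the heads with the lamp, and leave the other heads, the bottle and the sticker roll where they are.

Things in the scene. Friction and masses are not known exactly. Their poses are not given: they have to be found in the camera images.
- iron: the loose silvery white iron head, standing on its sole, 43 x 106 x 76 mm, 0.2 to 0.35 kg. Origin under its centre, z up; own -x is the broad side with the green sticker, +y the thin tubular hosel, -y the tall toe. Grasp across the blade (along own x) at y -22 mm: 38 mm thick, sides nearly parallel from 20 to 42 mm above the sole; higher up the sticker side slopes inward.
- sticker (a point): the middle of the 29 mm green sticker on the loose head; in the head's frame at x -16.5, y -12, z +40 mm.
- tray: fixed pale wooden tray, 212 (x) x 136 (y) mm, 34 mm high. Origin under its centre on the table, z up; own -x is its front. Three cells in a row, centred at x -70 (front, empty), 0 and +70 mm, each 56 (x) x 120 (y) mm inside, floor 6 mm up. Cross walls (outer 8, dividers 14 mm thick) are 12 mm high in the middle 80 mm (finger gaps), 33 mm at the ends. Heads stand with their axes along the tray's.
- cell_front (a point): the middle of the felt floor of the empty front cell (6 mm above the table).
- iron_mid: a like head that stands in the middle cell; leave it.
- iron_rear: a like head that stands in the back cell; leave it.
- lamp: cordless inspection lamp, 150 mm long, 0.1 to 0.17 kg: black barrel 26 mm across, silver head 30 mm across and 34 mm long at the lens. Origin at the middle of the lens, own z from the lens to the tail, so it shines along own -z. Starts upright, lens down. Plain round barrel from 38 to 144 mm from the lens, then a narrower rubber button. Centre of mass about 70 mm from the lens.
- holder: fixed bench holder of the lamp: round foot 80 mm across, 12 mm high, and a round grey cup, 44 mm across and open at the top 72 mm above the table. Origin under its centre. The lamp's lens stands 15 mm above the table in it, 57 mm deep with about 2 mm play all round, so 93 mm of the lamp stands out of the cup.
- bottle: white wash bottle with red cap and bent spout, 178 mm high, upright; leave it.
- roll: bright green sticker roll, 70 mm across, 22 mm high, lying flat; leave it.
Not all that is in view belongs to the job. There is more than one size of the lamp; the one meant has the size given above.

How it is judged:
By the outcome, as a careful person would: the job done as asked, in the order asked, and still so for the second after the job is handed in, while the arm keeps its last pose, push and grip.
It also fails if it takes over 50 s, if anything falls off the work surface, if the arm or the gripper's body presses on something with over 40 N, if the wrist force passes 120 N, or if a joint passes its speed limit or range.

## Working session

There is one attempt and no reset: what is moved stays moved. The work goes in short steps, Python scripts to look and compute and a tool call to move; the robot and the scene stay as the last step left them, time stands still between calls to the robot, and variables do not carry over. Pictures are saved under pics/ and viewed, and the job is handed in when it is done.

Besides the shell and the picture viewer there is one more tool, called after ">>>" as a command line: name --pt "numbers of a row" for each row, then --argument value for the rest. arm_command: Moves the arm, as the interface text tells. Its arguments: {"type":"object","properties":{"increments":{"type":"array"},"jaw":{"type":"number"}},"required":["increments"]}

```bash
ls; mkdir -p pics
python3 - <<'E'
from cell import robot
import cv2,numpy as np
np.set_printoptions(precision=4,suppress=True)
o=robot.get_obs()
print(o)
for n in ["scene","top","wrist"]:
    print(n,robot.camera_params(n))
    cv2.imwrite(f"pics/{n}0.png",robot.read_camera(n))
E
```

```text
pics
{'time': 0.0, 'q': array([ 1.1068,  0.4119, -0.0127,  1.597 ,  0.0056,  1.1343, -0.0822]), 'joint_velocities': array([-0.0003, -0.001 ,  0.0004, -0.0006, -0.0006,  0.0002,  0.0014]), 'effort': array([ -0.0005, -58.7953,   0.6416, -29.1082,  -0.0537,   0.0182,
         0.0002]), 'tool_pos': array([ 240.7599, -576.2243,  221.811 ]), 'eef_rot': array([[ 0.9227,  0.3856, -0.0007],
       [ 0.3856, -0.9227,  0.0014],
       [-0.0001, -0.0016, -1.    ]]), 'contact_force': array([ 0.4037,  0.1975, -0.6697]), 'moment': array([-0.0315,  0.0073, -0.004 ]), 'finger_gap': 87.9472280948681}
scene {'fov_y': 46.52591824909614, 'cx': 316.9760739273343, 'cy': 241.69292530035938, 'T': array([[ -0.8536,  -0.3922,   0.3428,  89.7142],
       [ -0.5207,   0.622 ,  -0.5848, 696.9429],
       [  0.0161,  -0.6777,  -0.7352, 986.3721],
       [  0.    ,   0.    ,   0.    ,   1.    ]])}
top {'fov_y': 42.72670936424313, 'cx': 330.21356741083844, 'cy': 241.9806058574465, 'T': array([[   0.3067,   -0.9331,    0.1878,  271.5257],
       [  -0.9518,   -0.3002,    0.0624, -111.6068],
       [  -0.0018,   -0.1979,   -0.9802, 1422.9099],
       [   0.    ,    0.    ,    0.    ,    1.    ]])}
wrist {'fov_y': 59.772251348902046, 'cx': 311.2934443236177, 'cy': 236.82129430656718, 'T_tool_cam': array([[  -0.0004,   -0.9705,   -0.2411,   65.7695],
       [   1.    ,   -0.0004,    0.0001,   -0.5158],
       [  -0.0003,   -0.2411,    0.9705, -162.2895],
       [   0.    ,    0.    ,    0.    ,    1.    ]])}
```

View pics/scene0.png

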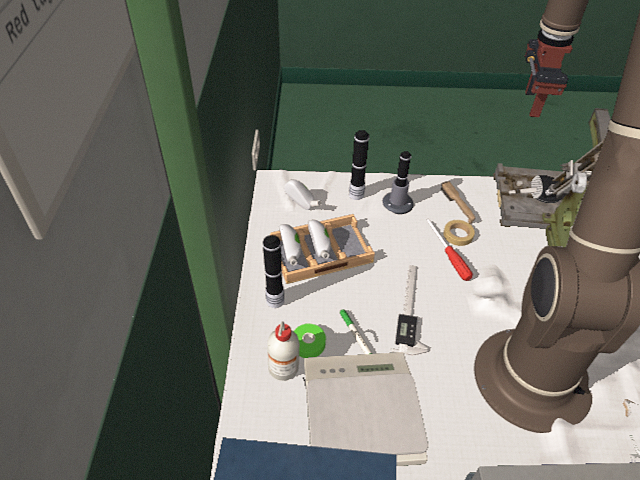

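View pics/top0.png

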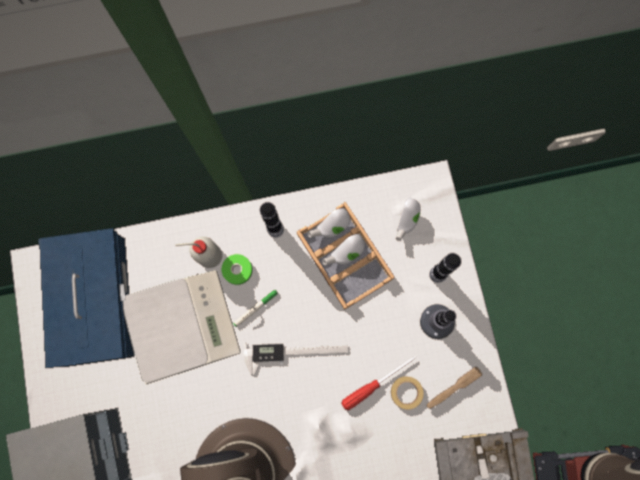

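View pics/wrist0.png

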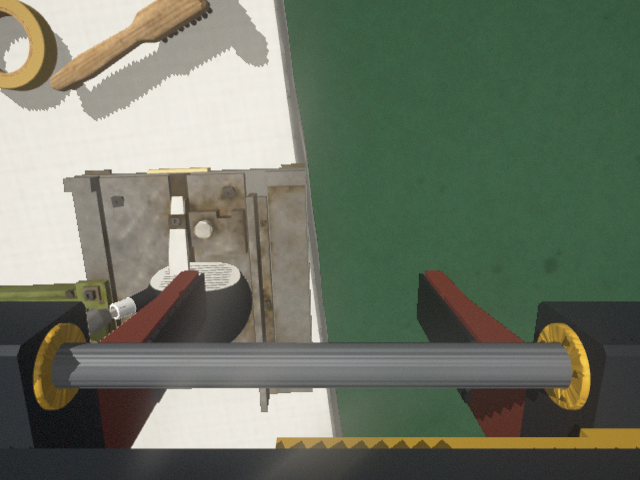

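```bash
cat > h.py <<'E'
import cv2,numpy as np
np.set_printoptions(precision=3,suppress=True)
from cell import robot
def K(p):
    f=240/np.tan(np.radians(p["fov_y"]/2)); return f,p["cx"],p["cy"]
def camT(n,obs=None):
    p=robot.camera_params(n)
    if n!="wrist": return p["T"],p
    o=obs or robot.get_obs(); T=np.eye(4);T[:3,:3]=o["eef_rot"];T[:3,3]=o["tool_pos"]
    return T@p["T_tool_cam"],p
def ray(n,u,v,obs=None):
    T,p=camT(n,obs); f,cx,cy=K(p)
    d=T[:3,:3]@np.array([(u-cx)/f,(v-cy)/f,1]); return T[:3,3],d/np.linalg.norm(d)
def onz(n,u,v,z,obs=None):
    c,d=ray(n,u,v,obs); return c+d*(z-c[2])/d[2]
def proj(n,P,obs=None):
    T,p=camT(n,obs); f,cx,cy=K(p)
    q=np.linalg.inv(T)@np.append(P,1); return np.array([cx+f*q[0]/q[2],cy+f*q[1]/q[2]])
def tri(rs):
    A=np.zeros((3,3));b=np.zeros(3)
    for c,d in rs:
        M=np.eye(3)-np.outer(d,d);A+=M;b+=M@c
    X=np.linalg.solve(A,b); return X,[np.linalg.norm((np.eye(3)-np.outer(d,d))@(X-c)) for c,d in rs]
def crop(img,x0,y0,w,h,s,name):
    c=cv2.resize(img[y0:y0+h,x0:x0+w],None,fx=s,fy=s,interpolation=cv2.INTER_CUBIC); cv2.imwrite(name,c)
E
python3 - <<'E'
from h import *
t=cv2.imread("pics/top0.png");s=cv2.imread("pics/scene0.png")
crop(t,290,180,200,150,4,"pics/top_c.png")
crop(s,260,120,200,150,4,"pics/scene_c.png")
E
```

```text
(no output)
```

View pics/top_c.png

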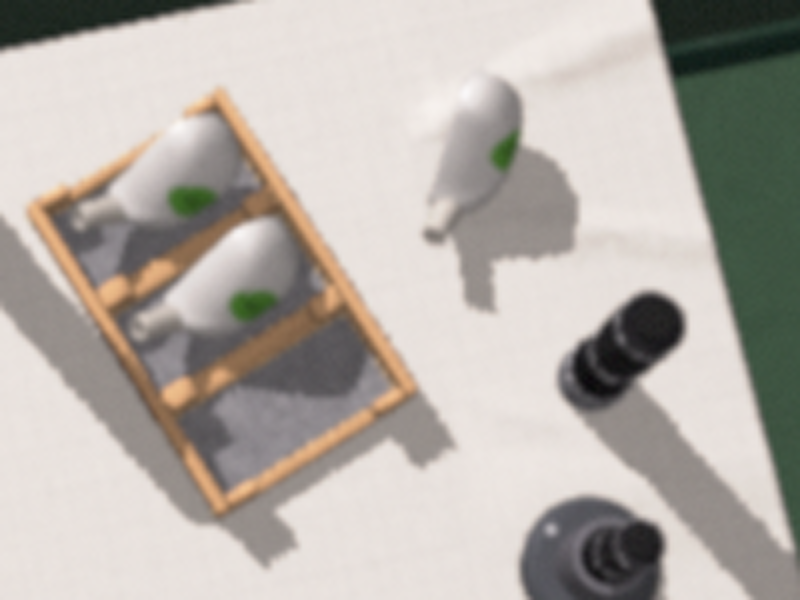

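View pics/scene_c.png

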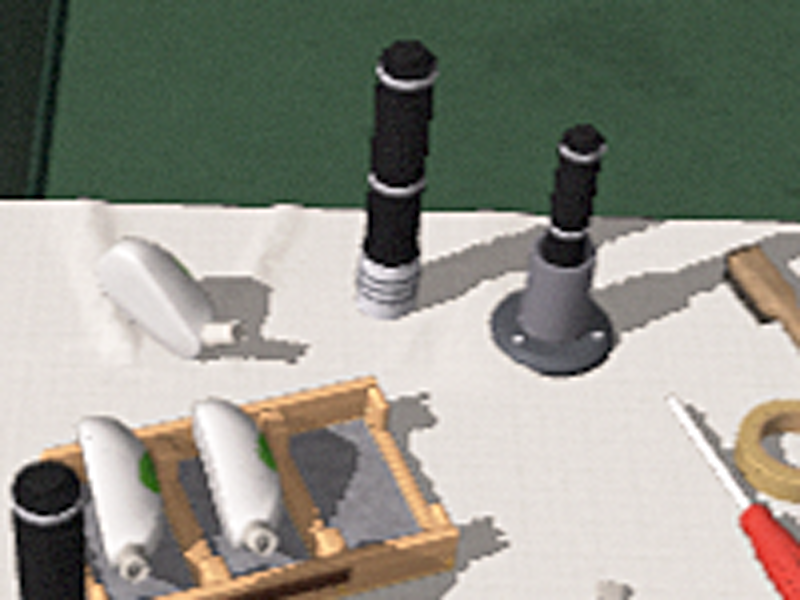

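Run:
```python
from h import *
P={k:onz("top",290+a/4,180+b/4,34) for k,(a,b) in dict(BR=(218,90),BL=(32,208),FL=(222,513),FR=(414,388)).items()}
for k in P: print(k,P[k])
print(np.linalg.norm(P["BR"]-P["BL"]),np.linalg.norm(P["FL"]-P["BL"]),np.linalg.norm(P["FR"]-P["BR"]),np.linalg.norm(P["FR"]-P["FL"]))
c=sum(P.values())/4; print("centre",c)
x=(P["BR"]+P["BL"]-P["FL"]-P["FR"]);yaw=np.degrees(np.arctan2(x[1],x[0]));y=(P["BL"]+P["FL"]-P["FR"]-P["BR"]);print(yaw,np.degrees(np.arctan2(y[1],y[0]))-90)
# scene: front corners crop: (370,380) FR top?, (457,535) FL top
print("scene FR,FL",onz("scene",260+372/4,120+380/4,34),onz("scene",260+458/4,120+533/4,34))
# lamp tail top
l,r=tri([ray("top",290+643/4,180+542/4),ray("scene",260+583/4,120+133/4)]);print("lamp tail",l,r)
print("cup foot",onz("top",290+592/4,180+558/4,12),onz("scene",260+552/4,120+333/4,12))
# loose head: hosel end, sticker
print("sticker loose",onz("top",290+505/4,180+151/4,40))
print("hosel end",*tri([ray("top",290+434/4,180+235/4),ray("scene",260+237/4,120+333/4)]))
print("toe",onz("top",290+490/4,180+80/4,70),onz("scene",260+130/4,120+240/4,70))
print("sticker mid",onz("top",290+252/4,180+305/4,46),"rear",onz("top",290+190/4,180+200/4,46))
b,r=tri([ray("top",290+650/4,180+310/4),ray("scene",260+408/4,120+48/4)]);print("big lamp tail",b,r)
```

```text
BR [637.621 -26.099  34.   ]
BL [537.279  55.115  34.   ]
FL [ 402.84  -102.919   34.   ]
FR [ 504.315 -185.702   34.   ]
129.0893153126111 207.48177195626536 207.95064834288115 130.95861329923622
centre [520.514 -64.901  34.   ]
49.87150860493409 50.90261715962296
scene FR,FL [ 505.654 -182.651   34.   ] [404.049 -99.999  34.   ]
lamp tail [ 443.53  -312.891  162.325] [np.float64(0.9764097902098081), np.float64(0.9764097902098016)]
cup foot [ 445.264 -311.883   12.   ] [ 438.931 -301.564   12.   ]
sticker loose [ 652.127 -195.781   40.   ]
hosel end [ 593.301 -170.608   38.071] [np.float64(0.9885092688346894), np.float64(0.9885092688351244)]
toe [ 681.227 -174.151   70.   ] [ 676.93  -177.407   70.   ]
sticker mid [519.719 -83.539  46.   ] rear [567.256 -31.27   46.   ]
big lamp tail [ 548.784 -278.928  203.564] [np.float64(1.5855547524885971), np.float64(1.5855547524885591)]
```

```bash
cat >> h.py <<'E'
def go(x,y,z,yaw,o=None):
    o=o or robot.get_obs(); R=o["eef_rot"];d=R.T@(np.array([x,y,z])-o["tool_pos"])
    cy=np.degrees(np.arctan2(R[1,0],R[0,0])); s=-((yaw-cy+180)%360-180)
    print("pos",o["tool_pos"],"yaw",round(cy,2),"-> d",d,"spin",round(np.radians(s),4),"t",o["time"],"F",o["contact_force"],"gap",round(o["finger_gap"],1))
E
python3 - <<'E'
from h import *
go(630,-185,330,-3)
E
```

```text
pos [ 240.793 -576.369  222.029] yaw 22.68 -> d [ 510.009 -211.155 -107.768] spin 0.4482 t 0.15 F [ 0.068 -0.29   0.986] gap 87.7
```

>>> arm_command --pt "10 -5 -45 0.0" --pt "45 -20 -85 0.05" --pt "90 -37 -108 0.12" --pt "132 -55 -108 0.2" --pt "175 -73 -108 0.28"

```text
time: 0.65
tool_pos: [375.4, -440.9, 331.9]
eef_rot: [[0.994, 0.111, 0.002], [0.111, -0.994, -0.002], [0.001, 0.002, -1.0]]
contact_force: [1.2, -0.4, -0.3]
finger_gap: 87.7
```

Run:
```python
from h import *
go(630,-185,330,-3)
```

```text
pos [ 375.419 -440.876  331.921] yaw 6.39 -> d [ 281.492 -225.935    1.905] spin 0.164 t 0.65 F [ 1.236 -0.39  -0.342] gap 87.7
```

>>> arm_command --pt "38 -30 0 0.06" --pt "76 -61 0 0.12" --pt "114 -91 0 0.16" --pt "152 -122 0 0.16" --pt "190 -152 0 0.16"

```text
time: 1.15
tool_pos: [546.5, -267.2, 330.6]
eef_rot: [[0.999, -0.044, -0.0], [-0.044, -0.999, -0.0], [-0.0, 0.0, -1.0]]
contact_force: [0.2, -0.3, -0.2]
finger_gap: 87.5
```

>>> arm_command --pt "35 -28 0 0" --pt "65 -52 0 0" --pt "84 -67 0 0" --pt "92 -74 0 0" --pt "92 -74 0 0"

```text
time: 1.65
tool_pos: [641.1, -197.9, 329.8]
eef_rot: [[0.999, -0.042, -0.001], [-0.042, -0.999, 0.001], [-0.001, -0.001, -1.0]]
contact_force: [-0.4, -0.1, 0.5]
finger_gap: 87.9
```

Run:
```python
from h import *
import pickle
o=robot.get_obs(); im=robot.read_camera("wrist"); pickle.dump(o,open("o1.pkl","wb"))
cv2.imwrite("pics/wrist1.png",im); go(630,-185,330,-3,o)
for P in [(640,-175,0),(640,-175,76),(549,-279,200)]: print(proj("wrist",P,o))
```

```text
pos [ 641.064 -197.859  329.752] yaw -2.42 -> d [-11.596 -12.381  -0.225] spin 0.0102 t 1.65 F [-0.373 -0.148  0.479] gap 87.9
[292.609 191.672]
[289.313 202.039]
[422.852 339.68 ]
```

View pics/wrist1.png

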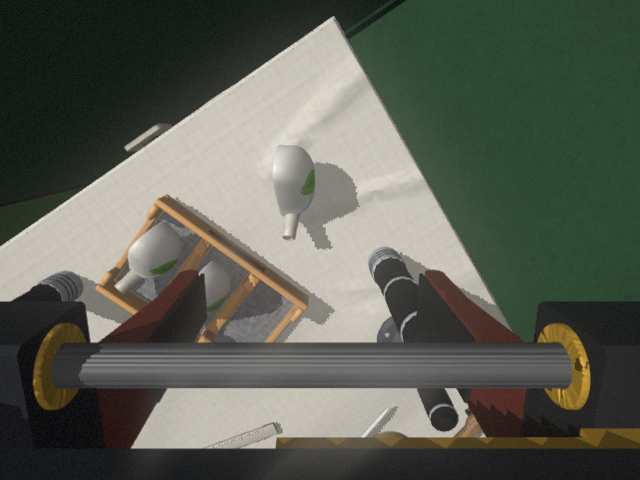

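Run:
```python
from h import *
crop(cv2.imread("pics/wrist1.png"),245,130,110,115,5,"pics/w1c.png")
crop(cv2.imread("pics/wrist1.png"),80,180,250,180,3,"pics/w1t.png")
```

```text
(no output)
```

View pics/w1c.png

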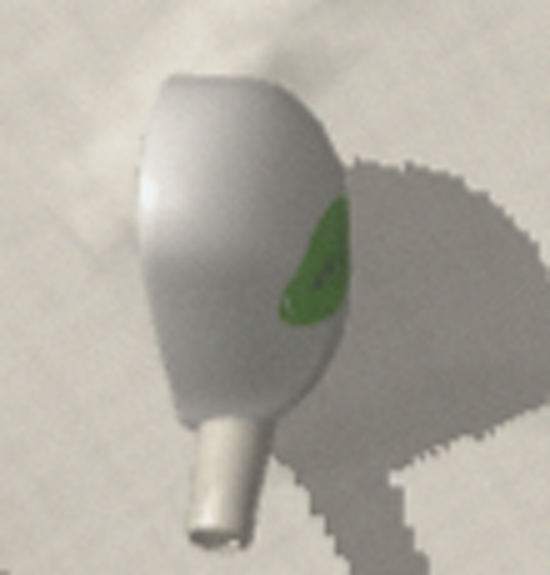

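View pics/w1t.png

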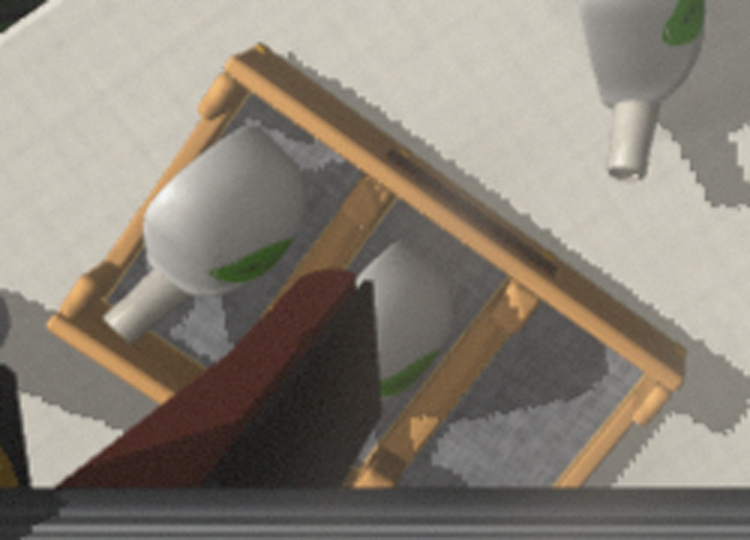

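Run:
```python
from h import *
import pickle
o=pickle.load(open("o1.pkl","rb"))
# tray from wrist: corners BR(258,48) FR(683,375) BL(52,322) in w1t
w=lambda a,b,z:onz("wrist",80+a/3,180+b/3,z,o)
BR,FR,BL=w(258,47,34),w(684,365,34),w(50,322,34)
print(BR,FR,BL,np.linalg.norm(BR-FR),np.linalg.norm(BR-BL))
c=(FR+BL)/2; x=BR-FR; print("c",c,"yaw",np.degrees(np.arctan2(x[1],x[0])),np.degrees(np.arctan2(*(BL-BR)[[1,0]]))-90)
yaw=np.radians(50.2); c0=np.array([520.5,-65,0])
R=np.array([[np.cos(yaw),-np.sin(yaw),0],[np.sin(yaw),np.cos(yaw),0],[0,0,1]])
f=lambda P:R.T@(P-c0)
print("rear sticker",f(w(250,262,46)))
rt=ray("top",290+80/4,180+215/4);rs=ray("scene",260+133/4,120+568/4);rw=ray("wrist",80+122/3,180+325/3,o)
for l in ([rt,rs],[rt,rs,rw]): X,e=tri(l);print("rear hosel",f(X),e)
X,e=tri([ray("top",290+145/4,180+328/4),ray("scene",260+262/4,120+540/4)]);print("mid hosel",f(X),e)
h,e=tri([ray("top",290+434/4,180+235/4),ray("scene",260+239/4,120+333/4),ray("wrist",245+215/5,130+537/5,o)])
print("loose hosel",h,e)
s=onz("wrist",245+322/5,130+262/5,40,o);print("sticker",s)
print([proj("wrist",c0+R@np.array([70-16.5,-12,46]),o)])
```

```text
[646.131 -36.944  34.   ] [ 514.223 -187.888   34.   ] [542.572  57.416  34.   ] 200.45930924455473 140.10118601744912
c [528.397 -65.236  34.   ] yaw 48.85024315797252 47.66126521126907
rear sticker [ 58.443 -12.33   46.   ]
rear hosel [83.784 42.9   42.916] [np.float64(1.090891202933078), np.float64(1.0908912029329634)]
rear hosel [83.947 41.942 41.14 ] [np.float64(1.5495174375724212), np.float64(1.0421982993444536), np.float64(0.7057402882172951)]
mid hosel [ 8.436 46.213 43.327] [np.float64(1.6211317689772815), np.float64(1.62113176897744)]
loose hosel [ 593.114 -170.187   38.338] [np.float64(1.0901079051746445), np.float64(0.5404776980511851), np.float64(1.4891650326076304)]
sticker [ 654.694 -195.697   40.   ]
[array([166.902, 270.1  ])]
```

Run:
```python
from h import *
import pickle
o=pickle.load(open("o1.pkl","rb"))
for z in (30,50,70): print(z,"toe",onz("wrist",245+215/5,130+75/5,z,o),"L",onz("wrist",245+140/5,130+200/5,z,o),"R",onz("wrist",245+350/5,130+215/5,z,o))
go(664,-179,180,2)
```

```text
30 toe [ 694.838 -174.252   30.   ] L [ 668.797 -156.32    30.   ] R [ 663.576 -202.195   30.   ]
50 toe [ 695.353 -175.368   50.   ] L [ 670.439 -158.214   50.   ] R [ 665.445 -202.102   50.   ]
70 toe [ 695.868 -176.485   70.   ] L [ 672.081 -160.107   70.   ] R [ 667.313 -202.009   70.   ]
pos [ 640.162 -199.474  330.133] yaw -2.52 -> d [ 23.086 -21.553 150.1  ] spin -0.079 t 1.7 F [-0.104  0.268  0.206] gap 87.7
```

>>> arm_command --pt "5 -5 40 -0.02" --pt "12 -11 85 -0.05" --pt "18 -17 125 -0.08" --pt "23 -21 150 -0.08" --pt "23 -21 150 -0.08"

```text
time: 2.2
tool_pos: [661.4, -180.1, 176.7]
eef_rot: [[0.999, 0.034, -0.007], [0.034, -0.999, 0.001], [-0.007, -0.001, -1.0]]
contact_force: [-0.7, 0.2, 0.7]
finger_gap: 87.8
```

Run:
```python
from h import *
import pickle
o=robot.get_obs(); im=robot.read_camera("wrist"); pickle.dump(o,open("o2.pkl","wb"))
cv2.imwrite("pics/wrist2.png",im); go(664,-179,12,2,o)
```

```text
pos [ 661.433 -180.129  176.67 ] yaw 1.97 -> d [  3.751  -0.851 164.649] spin -0.0005 t 2.2 F [-0.685  0.172  0.702] gap 87.8
```

View pics/wrist2.png

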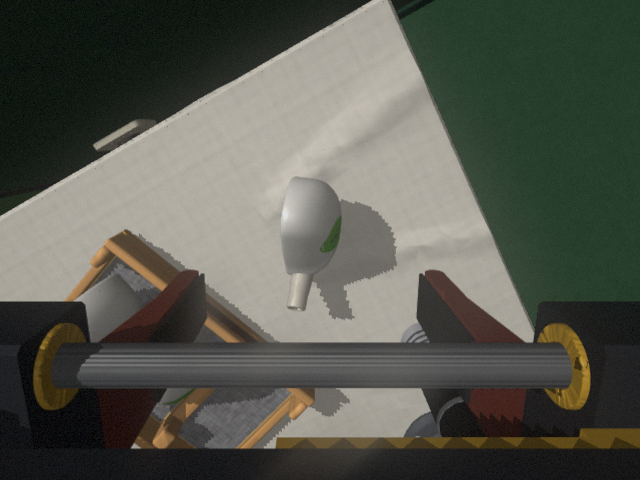

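>>> arm_command --pt "1 0 40 0" --pt "2 0 80 0" --pt "3 0 115 0" --pt "3 0 145 0" --pt "3 0 160 0"

```text
time: 2.75
tool_pos: [666.9, -180.8, 20.5]
eef_rot: [[0.999, 0.034, -0.0], [0.034, -0.999, -0.001], [-0.0, 0.001, -1.0]]
contact_force: [-1.0, -0.0, -0.3]
finger_gap: 88.0
```

Run:
```python
from h import *
im=robot.read_camera("wrist")
cv2.imwrite("pics/wrist3.png",im); go(664,-179,12,2)
```

```text
pos [ 666.133 -180.377   18.75 ] yaw 1.96 -> d [-2.068 -1.451  6.755] spin -0.0006 t 2.8 F [-1.056  0.996 -1.363] gap 87.8
```

View pics/wrist3.png

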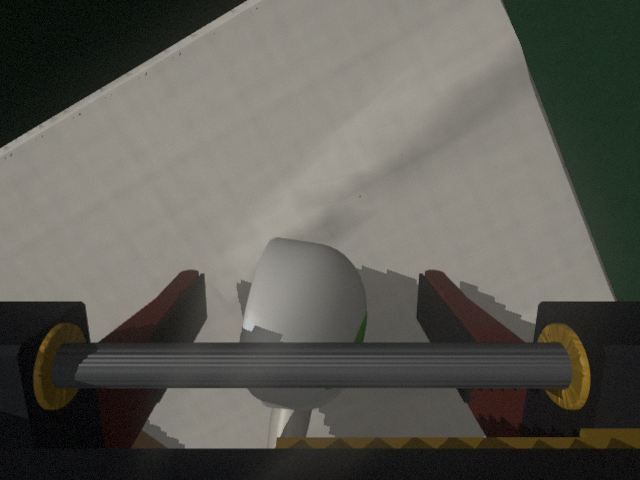

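>>> arm_command --pt "-1 -1.5 6 0" --pt "-1 -1.5 6 0" --pt "-1 -1.5 6 0" --pt "-1 -1.5 6 0" --pt "-1 -1.5 6 0"

```text
time: 3.3
tool_pos: [667.0, -177.7, 15.6]
eef_rot: [[0.999, 0.036, 0.001], [0.036, -0.999, -0.0], [0.001, 0.0, -1.0]]
contact_force: [0.3, 0.6, -0.4]
finger_gap: 87.8
```

>>> arm_command --pt "0 0 0 0" --pt "0 0 0 0" --pt "0 0 0 0" --pt "0 0 0 0" --pt "0 0 0 0" --jaw 1

```text
time: 3.8
tool_pos: [666.4, -177.5, 14.6]
eef_rot: [[0.999, 0.036, -0.0], [0.036, -0.999, 0.0], [-0.0, -0.0, -1.0]]
contact_force: [-0.4, 0.3, -0.1]
finger_gap: 51.2
```

>>> arm_command --pt "0 0 0 0" --pt "0 0 0 0" --pt "0 0 0 0" --pt "0 0 0 0" --pt "0 0 0 0"

```text
time: 4.3
tool_pos: [666.8, -178.6, 15.1]
eef_rot: [[0.999, 0.035, 0.001], [0.035, -0.999, -0.001], [0.001, 0.001, -1.0]]
contact_force: [1.0, -4.6, 4.4]
finger_gap: 40.4
```

>>> arm_command --pt "0 0 0 0" --pt "0 0 0 0" --pt "0 0 0 0" --pt "0 0 0 0" --pt "0 0 0 0"

```text
time: 4.8
tool_pos: [666.8, -178.6, 15.1]
eef_rot: [[0.999, 0.035, 0.001], [0.035, -0.999, -0.001], [0.001, 0.001, -1.0]]
contact_force: [0.5, -5.4, 4.9]
finger_gap: 39.8
```

Run:
```python
from h import *
im=robot.read_camera("wrist");t=robot.read_camera("top")
cv2.imwrite("pics/wrist4.png",im); cv2.imwrite("pics/top4.png",t);go(664,-179,12,2)
```

```text
pos [ 666.798 -178.579   15.111] yaw 2.02 -> d [-2.814  0.318  3.109] spin 0.0004 t 4.9 F [ 0.029 -4.873  4.877] gap 40.4
```

View pics/wrist4.png

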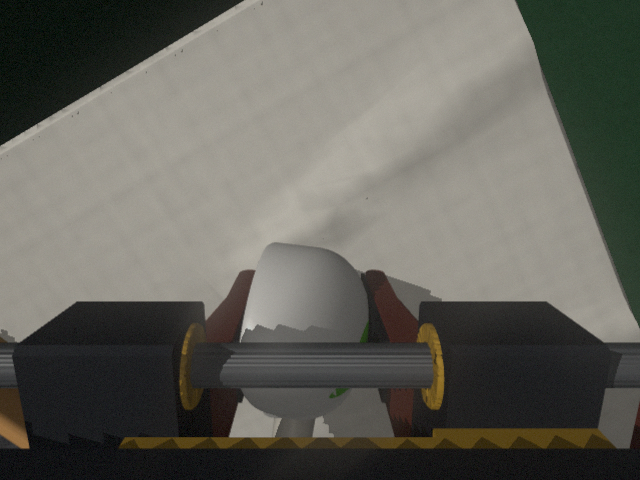

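>>> arm_command --pt "0 0 -10 0" --pt "0 0 -35 0" --pt "0 0 -75 0" --pt "0 0 -120 0" --pt "0 0 -160 0"

```text
time: 5.4
tool_pos: [665.9, -175.3, 175.9]
eef_rot: [[0.999, 0.037, -0.002], [0.038, -0.999, 0.002], [-0.001, -0.003, -1.0]]
contact_force: [0.7, -0.9, -2.9]
finger_gap: 38.9
```

Run:
```python
from h import *
go(495,-135,190,-40)
```

```text
pos [ 665.856 -175.346  175.941] yaw 2.15 -> d [-169.243  -46.759  -13.69 ] spin 0.7356 t 5.4 F [ 0.732 -0.93  -2.89 ] gap 38.9
```

>>> arm_command --pt "-10 -3 -8 0.06" --pt "-30 -8 -13 0.16" --pt "-57 -16 -13 0.27" --pt "-84 -23 -13 0.38" --pt "-110 -30 -13 0.49"

```text
time: 5.9
tool_pos: [553.5, -149.3, 187.0]
eef_rot: [[0.897, -0.441, -0.002], [-0.441, -0.897, 0.002], [-0.003, -0.001, -1.0]]
contact_force: [0.0, 0.4, -2.9]
finger_gap: 39.2
```

Run:
```python
from h import *
go(495,-135,190,-39.8)
```

```text
pos [ 553.495 -149.252  186.961] yaw -26.19 -> d [-58.788  13.025  -2.882] spin 0.2375 t 5.9 F [ 0.011  0.395 -2.869] gap 39.2
```

>>> arm_command --pt "-20 5 -2 0.08" --pt "-40 9 -2 0.16" --pt "-53 12 -2 0.22" --pt "-58 13 -2 0.2375" --pt "-58 13 -2 0.2375"

```text
time: 6.4
tool_pos: [497.1, -136.6, 189.6]
eef_rot: [[0.771, -0.636, -0.001], [-0.636, -0.771, 0.001], [-0.001, -0.0, -1.0]]
contact_force: [-0.4, -0.2, -2.6]
finger_gap: 39.1
```

>>> arm_command --pt "0 0 0 0" --pt "0 0 0 0" --pt "0 0 0 0" --pt "0 0 0 0" --pt "0 0 0 0"

```text
time: 6.9
tool_pos: [497.7, -137.8, 189.5]
eef_rot: [[0.77, -0.638, -0.0], [-0.638, -0.77, 0.0], [-0.0, 0.0, -1.0]]
contact_force: [0.3, -0.3, -2.2]
finger_gap: 39.1
```

Run:
```python
from h import *
import pickle
o=robot.get_obs(); pickle.dump(o,open("o5.pkl","wb"))
for n in ["wrist","top","scene"]:
  im=robot.read_camera(n);cv2.imwrite(f"pics/{n}5.png",im)
  if n=="top": crop(im,280,170,200,150,4,"pics/top5c.png")
  if n=="scene": crop(im,240,100,200,180,4,"pics/scene5c.png")
go(495,-135,190,-39.8,o)
```

```text
pos [ 497.74  -137.802  189.52 ] yaw -39.63 -> d [-3.897 -0.41  -0.479] spin 0.0029 t 6.9 F [ 0.341 -0.307 -2.195] gap 39.1
```

View pics/wrist5.png

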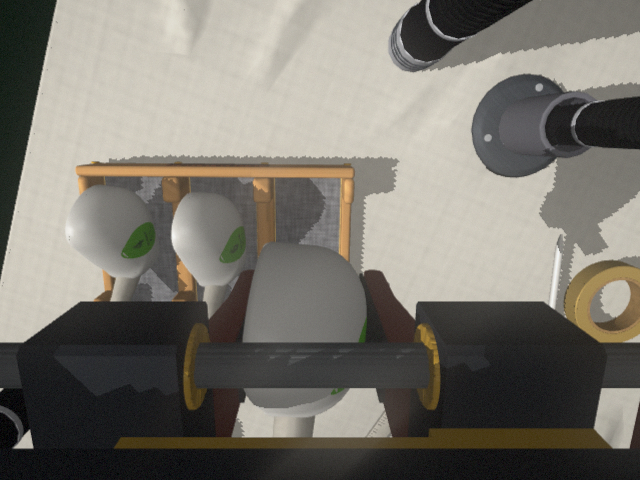

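View pics/top5c.png

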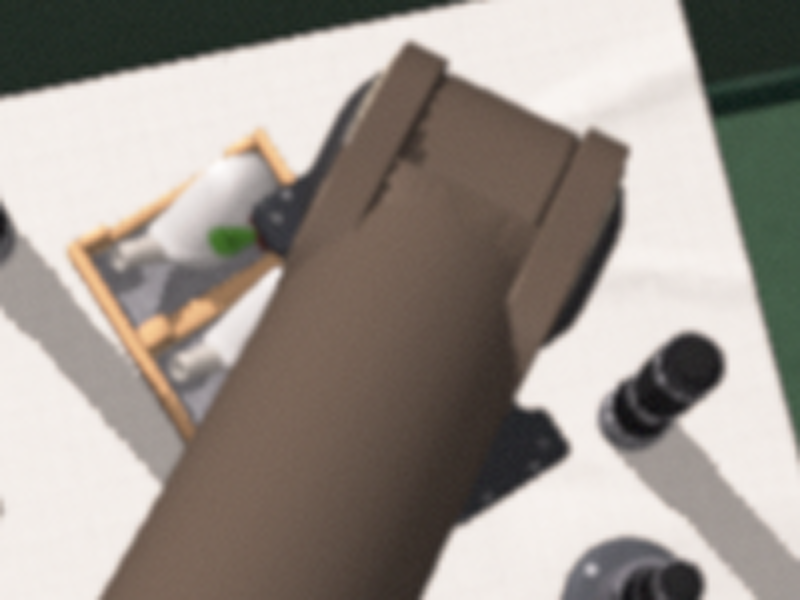

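View pics/scene5c.png

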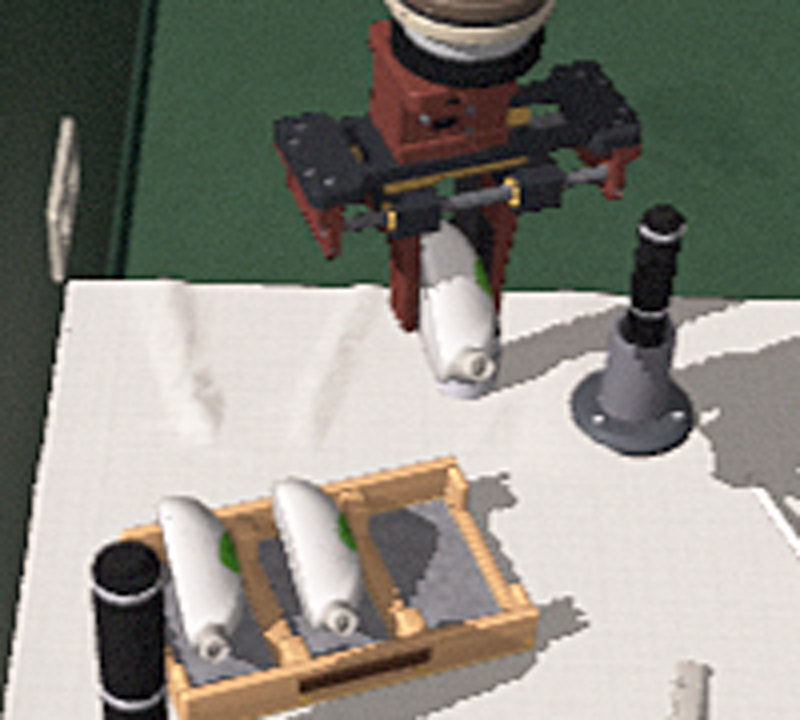

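Run:
```python
from h import *
import pickle
o=pickle.load(open("o5.pkl","rb"))
crop(cv2.imread("pics/wrist5.png"),60,150,320,120,2.5,"pics/w5c.png")
S=lambda a,b,z:onz("scene",240+a/4,100+b/4,z)
h=S(478,366,o["tool_pos"][2]-15+37.5); m=S(343,622,43.5); r=S(213,645,43.5)
print(h,m,r)
yaw=np.radians(50.2); x=np.array([np.cos(yaw),np.sin(yaw)]);y=np.array([-x[1],x[0]])
d=(h-o["tool_pos"])[:2]; print("held hosel rel tool in tray axes",d@x,d@y)
d=(m-r)[:2];print("mid-rear",d@x,d@y)
for q in (m,r):
  d=q[:2]-[520.5,-65];print(d@x,d@y)
```

```text
[449.894 -85.848 212.02 ] [490.716 -27.532  43.5  ] [543.204  25.595  43.5  ]
held hosel rel tool in tray axes 9.288037966755025 70.0157093646275
mid-rear -74.41494472261003 6.318711449407679
9.720769438603215 46.866145384925716
84.13571416121323 40.547433935518036
```

View pics/w5c.png

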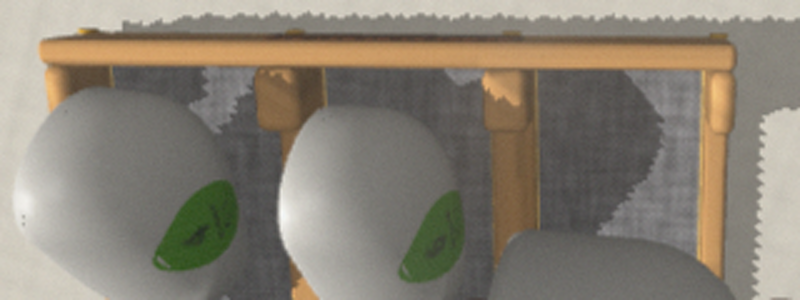

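Run:
```python
from h import *
import pickle
o=pickle.load(open("o5.pkl","rb"))
W=lambda a,b,z:onz("wrist",60+a/2.5,150+b/2.5,z,o)
a,b=W(40,39,34),W(735,43,34);d=b-a;print(a,b,np.linalg.norm(d),np.degrees(np.arctan2(-d[1],-d[0])))
a,b=W(48,67,34),W(735,69,34);d=b-a;print(a,b,np.linalg.norm(d),np.degrees(np.arctan2(-d[1],-d[0])))
print("sticker mid",W(432,237,46),"rear",W(198,227,46))
yaw=np.radians(50.0); x=np.array([np.cos(yaw),np.sin(yaw)]);y=np.array([-x[1],x[0]])
print("divider faces 490,537 at z12..33, front wall 702..733")
for u,v,z in [(495,180,12),(537,180,12),(485,128,33),(535,128,33),(707,180,12),(733,180,12),(485,72,33),(530,72,33),(706,130,33),(733,130,33),(150,100,6)]:
  P=W(u,v,z)[:2]-[520.5,-65]; print(u,v,P@x,P@y)
```

```text
[642.887 -27.636  34.   ] [ 508.535 -187.848   34.   ] 209.08942221346052 50.017010856994084
[635.617 -23.278  34.   ] [ 502.412 -183.022   34.   ] 207.9941022501186 50.17625176185575
sticker mid [522.949 -80.744  46.   ] rear [570.43  -28.384  46.   ]
divider faces 490,537 at z12..33, front wall 702..733
495 180 -25.6557476941077 -22.571054292245062
537 180 -39.61455837825796 -22.653407181970834
485 128 -25.674925222756958 -43.35702650102559
535 128 -41.076834882277176 -43.44843181200231
707 180 -96.12248955367289 -22.98678740540254
733 180 -104.76600801418923 -23.03778162967627
485 72 -26.13856035621405 -60.542254384834
530 72 -39.821970212445 -60.62396345346497
706 130 -93.77394494633569 -43.13913722502283
733 130 -102.09714448665119 -43.1885216364416
150 100 88.94476850707933 -47.750565389581695
```

Run:
```python
from h import *
go(496.5,-133.3,60,-40)
```

```text
pos [ 497.69  -137.745  189.619] yaw -39.63 -> d [ -3.751  -2.663 129.619] spin 0.0064 t 7.05 F [-0.261 -0.293 -3.06 ] gap 38.7
```

>>> arm_command --pt "-1 -1 20 0.006" --pt "-3 -2.5 55 0.006" --pt "-3.5 -2.5 90 0.006" --pt "-3.5 -2.5 115 0.006" --pt "-3.5 -2.5 128 0.006"

```text
time: 7.55
tool_pos: [495.4, -133.3, 59.6]
eef_rot: [[0.766, -0.642, -0.003], [-0.642, -0.766, 0.001], [-0.003, 0.001, -1.0]]
contact_force: [0.0, -0.5, -2.2]
finger_gap: 38.7
```

>>> arm_command --pt "0 0 0 0" --pt "0 0 0 0" --pt "0 0 0 0" --pt "0 0 0 0" --pt "0 0 0 0"

```text
time: 8.05
tool_pos: [497.1, -133.7, 62.5]
eef_rot: [[0.766, -0.642, 0.002], [-0.642, -0.766, -0.0], [0.001, -0.001, -1.0]]
contact_force: [0.0, 0.2, -2.5]
finger_gap: 38.6
```

Run:
```python
from h import *
go(496.5,-133.3,22,-40)
for n in ["wrist","scene"]:
  im=robot.read_camera(n);cv2.imwrite(f"pics/{n}6.png",im)
  if n=="scene": crop(im,260,180,150,112,5,"pics/scene6c.png")
```

```text
pos [ 497.123 -133.713   62.544] yaw -39.98 -> d [-0.803  0.114 40.543] spin 0.0004 t 8.05 F [ 0.032  0.202 -2.46 ] gap 38.6
```

View pics/wrist6.png

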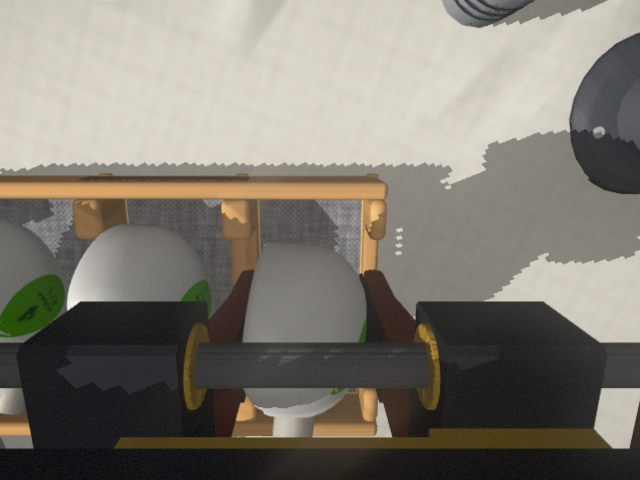

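View pics/scene6c.png

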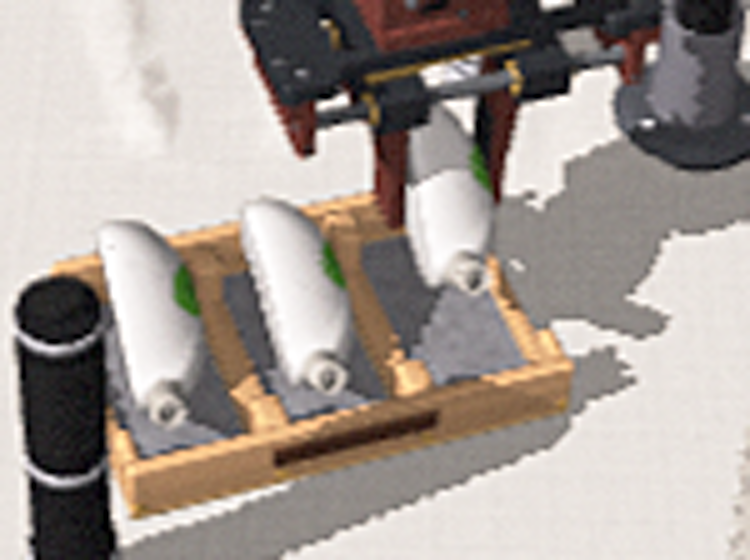

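>>> arm_command --pt "-1 0 10 0" --pt "-1 0 20 0" --pt "-1 0 28 0" --pt "-1 0 33 0" --pt "-1 0 36 0"

```text
time: 8.65
tool_pos: [495.3, -132.8, 24.6]
eef_rot: [[0.766, -0.642, -0.001], [-0.642, -0.766, 0.0], [-0.001, 0.001, -1.0]]
contact_force: [-0.1, 0.9, -3.1]
finger_gap: 38.7
```

>>> arm_command --pt "0 0 1 0" --pt "0 0 2 0" --pt "0 0 3 0" --pt "0 0 4 0" --pt "0 0 4 0"

```text
time: 9.15
tool_pos: [496.2, -133.0, 22.2]
eef_rot: [[0.766, -0.643, 0.001], [-0.643, -0.766, -0.0], [0.001, -0.0, -1.0]]
contact_force: [-0.1, 0.2, 1.9]
finger_gap: 39.0
```

Run:
```python
from h import *
go(496.5,-133.3,22,-40)
for n in ["wrist","scene"]:
  im=robot.read_camera(n);cv2.imwrite(f"pics/{n}7.png",im)
  if n=="scene": crop(im,260,180,150,112,5,"pics/scene7c.png")
```

```text
pos [ 496.214 -133.039   22.17 ] yaw -39.98 -> d [0.387 0.016 0.17 ] spin 0.0003 t 9.15 F [-0.08   0.186  1.885] gap 39.0
```

View pics/wrist7.png

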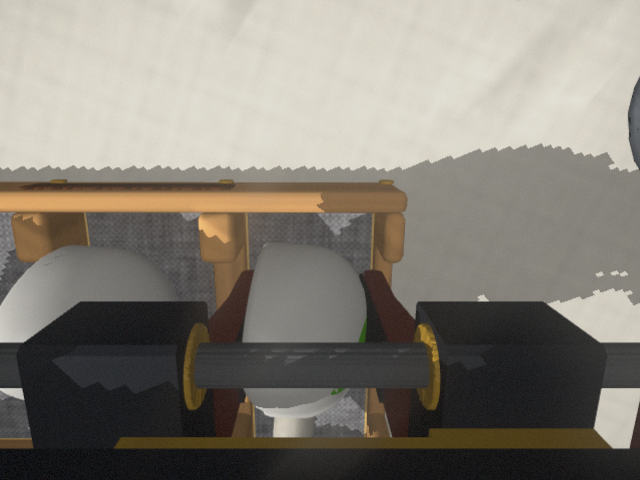

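View pics/scene7c.png

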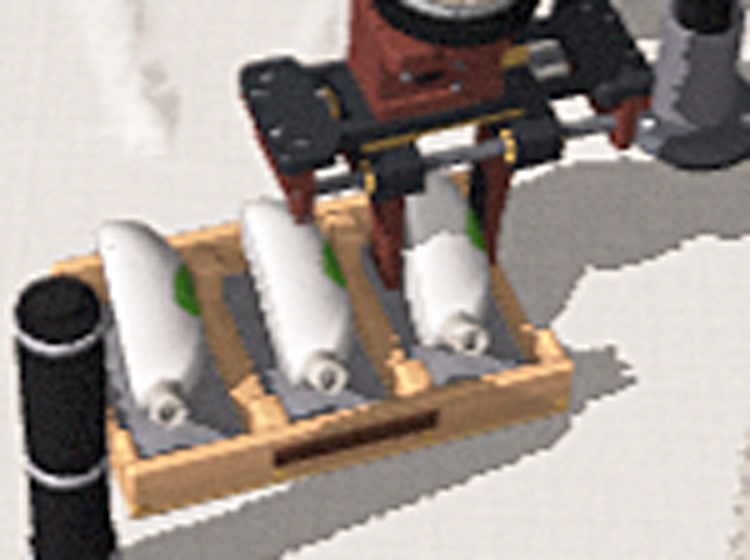

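>>> arm_command --pt "0 0 0 0" --pt "0 0 0 0" --pt "0 0 0 0" --pt "0 0 0 0" --pt "0 0 0 0" --jaw 0.36

```text
time: 9.75
tool_pos: [495.7, -133.0, 21.6]
eef_rot: [[0.766, -0.643, -0.0], [-0.643, -0.766, -0.0], [-0.0, 0.0, -1.0]]
contact_force: [0.2, -0.1, -0.1]
finger_gap: 56.1
```

>>> arm_command --pt "0 0 -8 0" --pt "0 0 -30 0" --pt "0 0 -65 0" --pt "0 0 -105 0" --pt "0 0 -150 0"

```text
time: 10.25
tool_pos: [495.0, -132.7, 173.1]
eef_rot: [[0.766, -0.642, -0.001], [-0.642, -0.766, 0.0], [-0.001, 0.001, -1.0]]
contact_force: [0.1, 0.6, -0.2]
finger_gap: 56.3
```

Run:
```python
from h import *
import pickle
o=robot.get_obs(); pickle.dump(o,open("o8.pkl","wb"))
for n in ["wrist","scene"]:
  im=robot.read_camera(n);cv2.imwrite(f"pics/{n}8.png",im)
  if n=="scene": crop(im,260,180,150,112,5,"pics/scene8c.png")
go(496.5,-133.3,22,-40)
```

```text
pos [ 499.116 -133.63   177.977] yaw -39.99 -> d [ -3.624   2.199 155.941] spin 0.0002 t 10.35 F [ 0.489  0.41  -0.195] gap 56.0
```

View pics/wrist8.png

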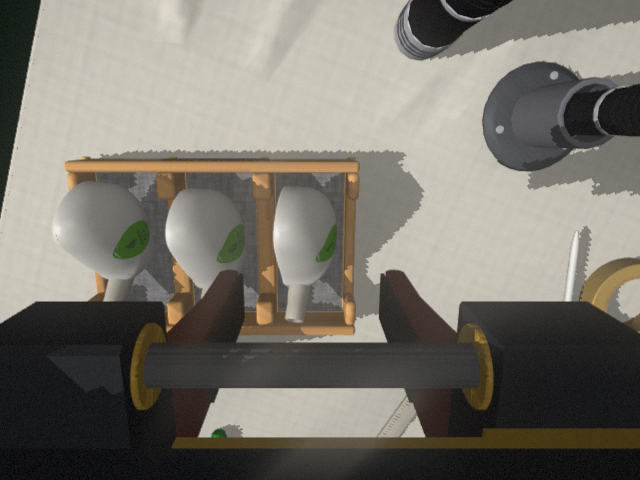

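View pics/scene8c.png

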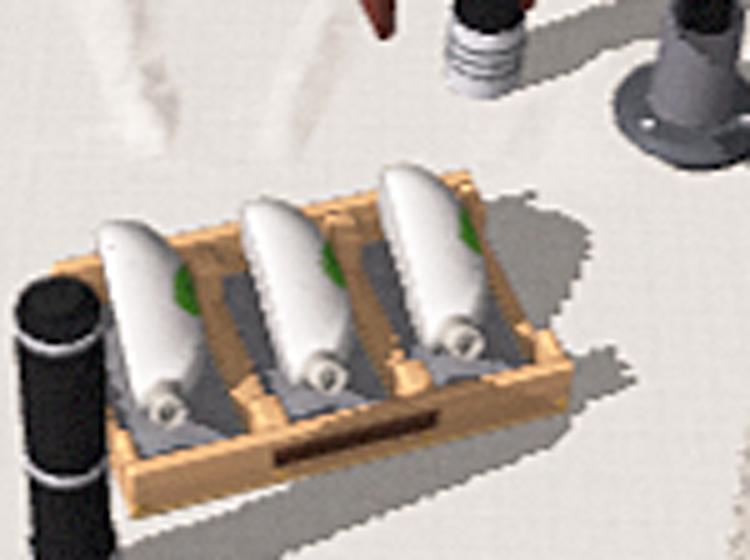

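Run:
```python
from h import *
go(440,-307,235,50)
```

```text
pos [ 499.116 -133.63   177.977] yaw -39.99 -> d [ 66.64  170.538 -57.268] spin -1.5706 t 10.35 F [ 0.489  0.41  -0.195] gap 56.0
```

>>> arm_command --pt "5 10 -20 -0.1" --pt "15 38 -40 -0.24" --pt "28 70 -57 -0.38" --pt "41 105 -57 -0.52" --pt "54 138 -57 -0.66" --jaw 0

```text
time: 10.85
tool_pos: [447.9, -274.8, 229.4]
eef_rot: [[0.999, -0.032, 0.001], [-0.032, -0.999, -0.001], [0.001, 0.001, -1.0]]
contact_force: [1.0, -0.5, -1.1]
finger_gap: 87.4
```

Run:
```python
from h import *
go(440,-307,235,50)
```

```text
pos [ 447.898 -274.77   229.413] yaw -1.82 -> d [-6.864 32.469 -5.57 ] spin -0.9044 t 10.85 F [ 1.014 -0.462 -1.082] gap 87.4
```

>>> arm_command --pt "-3 15 -3 -0.13" --pt "-6 26 -5 -0.27" --pt "-7 31 -5 -0.41" --pt "-7 32 -5 -0.55" --pt "-7 32 -5 -0.69"

```text
time: 11.35
tool_pos: [439.9, -305.3, 233.5]
eef_rot: [[0.792, 0.611, -0.0], [0.611, -0.792, 0.0], [-0.0, -0.0, -1.0]]
contact_force: [0.4, 0.8, 0.5]
finger_gap: 88.0
```

Run:
```python
from h import *
go(440,-307,235,50)
```

```text
pos [ 439.863 -305.344  233.472] yaw 37.66 -> d [-0.904  1.394 -1.529] spin -0.2153 t 11.35 F [0.395 0.795 0.503] gap 88.0
```

>>> arm_command --pt "0 1 0 -0.1" --pt "0 1 0 -0.18" --pt "0 1 0 -0.215" --pt "0 1 0 -0.215" --pt "0 1 0 -0.215"

```text
time: 11.85
tool_pos: [440.7, -305.8, 233.6]
eef_rot: [[0.648, 0.762, -0.0], [0.762, -0.648, 0.0], [-0.0, -0.0, -1.0]]
contact_force: [-0.4, 0.1, -0.2]
finger_gap: 88.0
```

Run:
```python
from h import *
import pickle
o=robot.get_obs(); pickle.dump(o,open("o9.pkl","wb"))
im=robot.read_camera("wrist");cv2.imwrite("pics/wrist9.png",im)
im=robot.read_camera("top");cv2.imwrite("pics/top9.png",im)
go(440,-307,235,50,o)
for P in [(444,-312,165),(444,-312,72),(444,-312,12)]: print(proj("wrist",P,o))
```

```text
pos [ 440.736 -305.832  233.568] yaw 49.62 -> d [-1.367  0.195 -1.432] spin -0.0066 t 11.85 F [-0.429  0.117 -0.179] gap 88.0
[323.014 255.641]
[319.837 222.194]
[318.569 208.851]
```

View pics/wrist9.png

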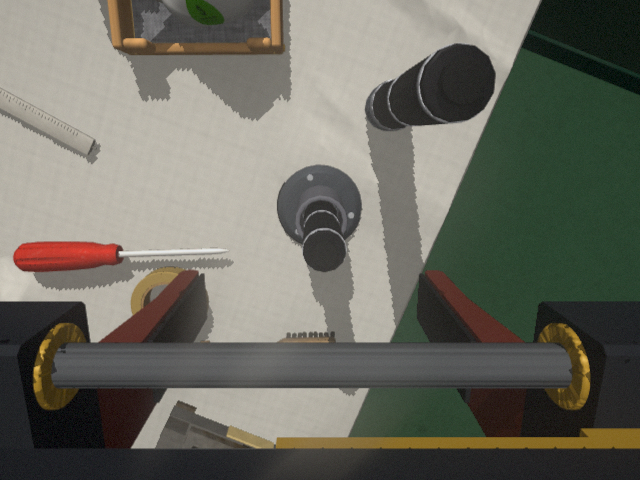

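View pics/top9.png

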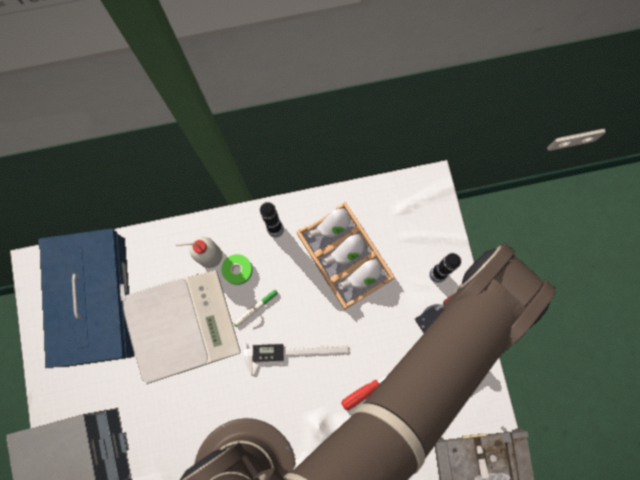

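Run:
```python
from h import *
import pickle
o=pickle.load(open("o9.pkl","rb"))
print(onz("wrist",319,205,12,o),onz("wrist",324,250,165,o))
go(445,-309.5,235,50,o)
```

```text
[ 446.645 -309.486   12.   ] [ 446.601 -309.782  165.   ]
pos [ 440.736 -305.832  233.568] yaw 49.62 -> d [-0.032  5.624 -1.433] spin -0.0066 t 11.85 F [-0.429  0.117 -0.179] gap 88.0
```

>>> arm_command --pt "0 4 10 -0.006" --pt "0 6.5 40 -0.006" --pt "0 6.5 75 -0.006" --pt "0 6.5 105 -0.006" --pt "0 6.5 120 -0.006"

```text
time: 12.45
tool_pos: [444.5, -309.2, 110.3]
eef_rot: [[0.642, 0.767, -0.003], [0.767, -0.642, 0.002], [-0.0, -0.004, -1.0]]
contact_force: [0.9, 0.1, 1.0]
finger_gap: 88.0
```

Run:
```python
from h import *
im=robot.read_camera("wrist");cv2.imwrite("pics/wrist10.png",im)
im=robot.read_camera("scene");crop(im,340,80,150,150,5,"pics/scene10c.png")
go(445.7,-310.5,96,50)
```

```text
pos [ 444.355 -309.107  110.691] yaw 50.05 -> d [-0.195  1.999 14.681] spin 0.0008 t 12.55 F [-0.491  0.165 -0.154] gap 88.1
```

View pics/wrist10.png

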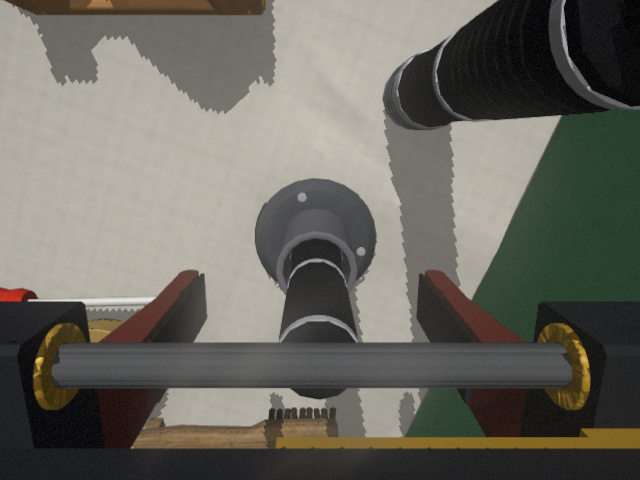

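View pics/scene10c.png

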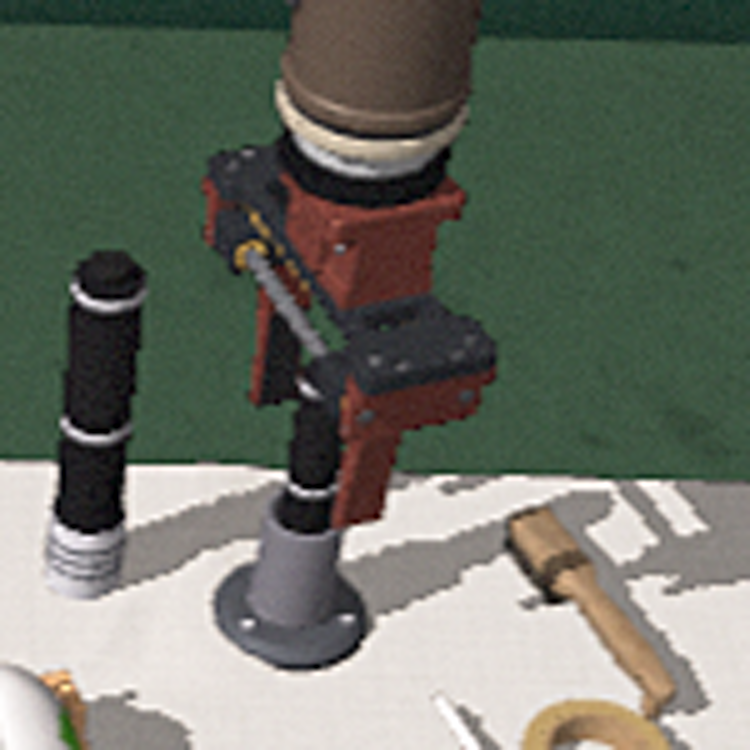

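>>> arm_command --pt "0 2 5 0" --pt "0 2 10 0" --pt "0 2 14 0" --pt "0 2 14 0" --pt "0 2 14 0"

```text
time: 13.05
tool_pos: [447.5, -311.4, 100.0]
eef_rot: [[0.642, 0.766, 0.0], [0.766, -0.642, -0.0], [0.0, 0.0, -1.0]]
contact_force: [-0.1, -0.4, 1.3]
finger_gap: 87.7
```

>>> arm_command --pt "0 0 0 0" --pt "0 0 0 0" --pt "0 0 0 0" --pt "0 0 0 0" --pt "0 0 0 0" --jaw 1

```text
time: 13.55
tool_pos: [447.4, -311.4, 99.7]
eef_rot: [[0.642, 0.766, 0.0], [0.766, -0.642, -0.0], [-0.0, 0.0, -1.0]]
contact_force: [-0.1, 0.4, 0.5]
finger_gap: 51.2
```

>>> arm_command --pt "0 0 0 0" --pt "0 0 0 0" --pt "0 0 0 0" --pt "0 0 0 0" --pt "0 0 0 0"

```text
time: 14.05
tool_pos: [447.3, -311.3, 99.6]
eef_rot: [[0.642, 0.766, -0.0], [0.766, -0.642, 0.0], [-0.0, -0.0, -1.0]]
contact_force: [0.8, 1.2, -0.8]
finger_gap: 26.0
```

>>> arm_command --pt "0 0 -5 0" --pt "0 0 -15 0" --pt "0 0 -28 0" --pt "0 0 -38 0" --pt "0 0 -44 0"

```text
time: 14.55
tool_pos: [447.7, -311.5, 145.2]
eef_rot: [[0.642, 0.766, 0.001], [0.766, -0.642, -0.001], [0.0, 0.001, -1.0]]
contact_force: [-0.4, -0.4, -0.8]
finger_gap: 25.5
```

>>> arm_command --pt "0 0 0 0" --pt "0 0 0 0" --pt "0 0 0 0" --pt "0 0 0 0" --pt "0 0 0 0"

```text
time: 15.05
tool_pos: [447.3, -311.3, 143.3]
eef_rot: [[0.642, 0.766, -0.0], [0.766, -0.642, 0.0], [-0.0, -0.0, -1.0]]
contact_force: [-0.2, 0.2, -0.9]
finger_gap: 25.6
```

Run:
```python
from h import *
im=robot.read_camera("wrist");cv2.imwrite("pics/wrist11.png",im)
im=robot.read_camera("scene");crop(im,340,60,150,150,5,"pics/scene11c.png")
go(446.7,-311.3,144,50)
```

```text
pos [ 447.373 -311.351  143.436] yaw 50.04 -> d [-0.393 -0.549 -0.564] spin 0.0007 t 15.15 F [ 0.041  0.286 -0.849] gap 25.5
```

View pics/scene11c.png

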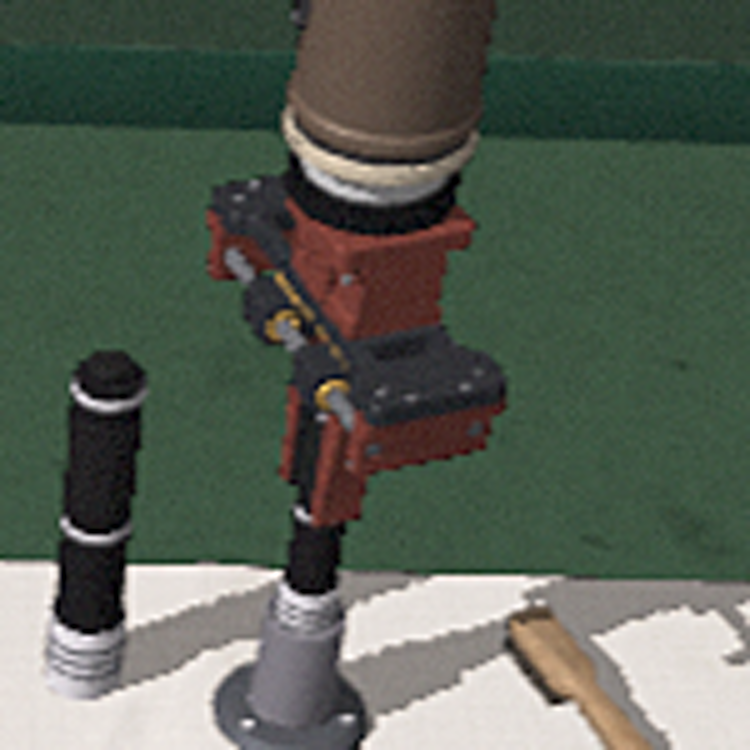

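View pics/wrist11.png

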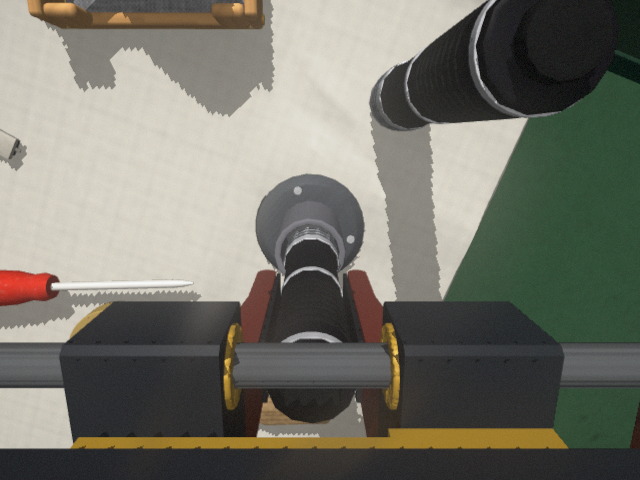

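>>> arm_command --pt "-8 0 -1 0" --pt "-17 0 -1 0" --pt "-26 0 -1 0" --pt "-34 0 0.5 0" --pt "-42 0 2 0"

```text
time: 15.65
tool_pos: [421.1, -342.6, 142.2]
eef_rot: [[0.641, 0.767, 0.001], [0.767, -0.641, 0.001], [0.002, 0.0, -1.0]]
contact_force: [1.0, 4.4, 2.9]
finger_gap: 25.1
```

Run:
```python
from h import *
im=robot.read_camera("scene");crop(im,340,60,150,150,5,"pics/scene12c.png")
o=robot.get_obs();print(o["moment"]);go(447.3-71.2*.642,-311.3-71.2*.766,128,50,o)
```

```text
[ 1.095 -0.481  0.037]
pos [ 419.743 -344.167  141.817] yaw 50.01 -> d [-28.279   0.022  13.8  ] spin 0.0001 t 15.7 F [1.211 3.    1.386] gap 25.6
```

View pics/scene12c.png

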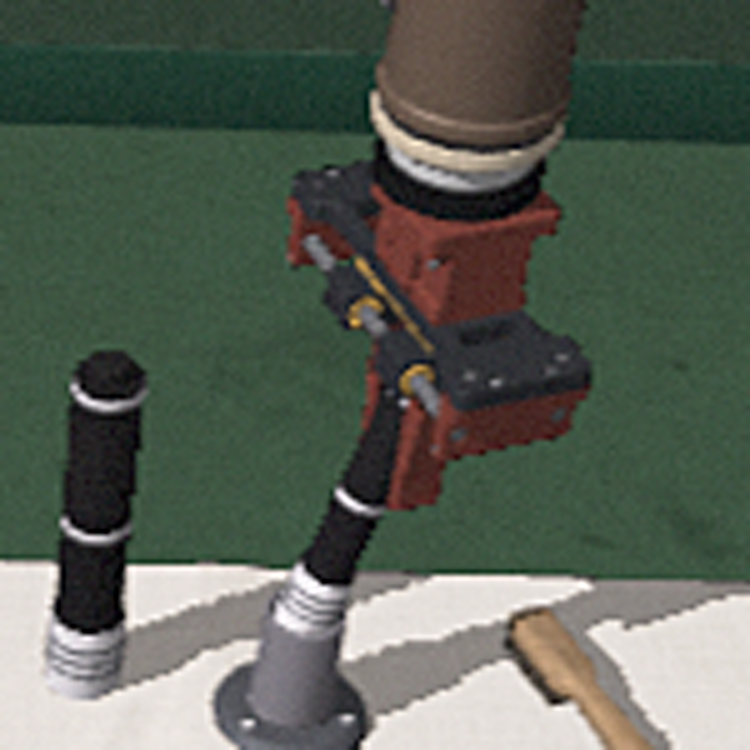

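>>> arm_command --pt "-8 0 2.8 0" --pt "-15 0 6 0" --pt "-22.4 0 9.8 0" --pt "-29.2 0 14.2 0" --pt "-31.8 0 16 0"

```text
time: 16.2
tool_pos: [398.8, -369.8, 125.6]
eef_rot: [[0.644, 0.765, -0.0], [0.765, -0.644, -0.001], [-0.001, 0.001, -1.0]]
contact_force: [-0.5, 1.2, 7.4]
finger_gap: 25.4
```

>>> arm_command --pt "0 0 0 0" --pt "0 0 0 0" --pt "0 0 0 0" --pt "0 0 0 0" --pt "0 0 0 0"

```text
time: 16.7
tool_pos: [399.0, -369.6, 125.8]
eef_rot: [[0.643, 0.766, -0.001], [0.766, -0.643, -0.002], [-0.002, 0.001, -1.0]]
contact_force: [-2.3, -0.2, 5.9]
finger_gap: 25.6
```

Run:
```python
from h import *
import pickle
o=robot.get_obs();pickle.dump(o,open("o13.pkl","wb"))
im=robot.read_camera("scene");cv2.imwrite("pics/scene13.png",im);crop(im,340,60,150,150,5,"pics/scene13c.png")
im=robot.read_camera("wrist");cv2.imwrite("pics/wrist13.png",im)
im=robot.read_camera("top");cv2.imwrite("pics/top13.png",im);crop(im,380,240,150,112,5,"pics/top13c.png")
print(o["moment"]);go(447.3-71.2*.642,-311.3-71.2*.766,128,50,o)
```

```text
[0.187 0.161 0.037]
pos [ 398.963 -369.582  125.76 ] yaw 49.97 -> d [ 4.551 -0.395 -2.247] spin -0.0006 t 16.7 F [-2.304 -0.182  5.853] gap 25.6
```

View pics/scene13c.png

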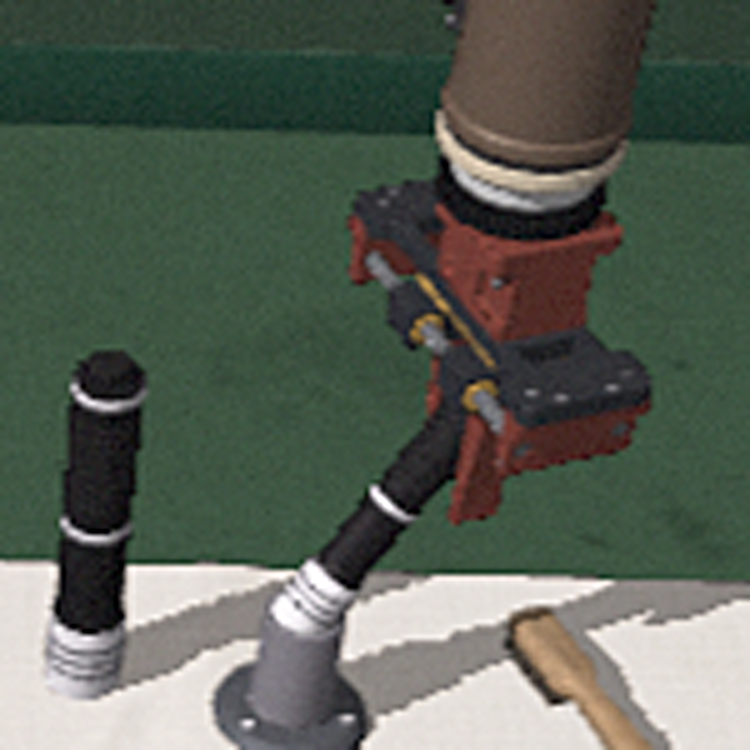

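View pics/wrist13.png

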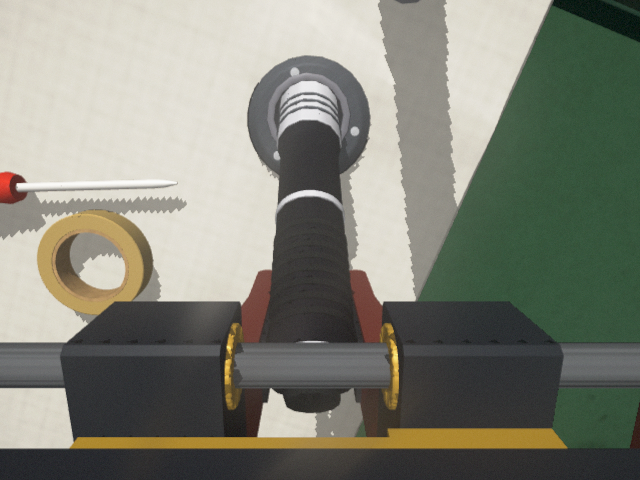

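>>> arm_command --pt "0 0 -5 0" --pt "0 0 -20 0" --pt "0 0 -45 0" --pt "0 0 -65 0" --pt "0 0 -75 0"

```text
time: 17.35
tool_pos: [399.8, -369.1, 202.1]
eef_rot: [[0.643, 0.766, 0.001], [0.766, -0.643, -0.002], [-0.001, 0.002, -1.0]]
contact_force: [0.6, 0.2, -1.9]
finger_gap: 25.6
```

>>> arm_command --pt "0 0 0 0" --pt "0 0 0 0" --pt "0 0 0 0" --pt "0 0 0 0" --pt "0 0 0 0"

```text
time: 17.85
tool_pos: [399.8, -367.7, 199.9]
eef_rot: [[0.642, 0.767, -0.001], [0.767, -0.642, 0.001], [0.0, -0.001, -1.0]]
contact_force: [0.6, -1.1, -1.0]
finger_gap: 25.3
```

Run:
```python
from h import *
import pickle
o=robot.get_obs();pickle.dump(o,open("o14.pkl","wb"))
im=robot.read_camera("wrist");cv2.imwrite("pics/wrist14.png",im)
im=robot.read_camera("scene");cv2.imwrite("pics/scene14.png",im);crop(im,340,60,150,120,5,"pics/scene14c.png")
im=robot.read_camera("top");cv2.imwrite("pics/top14.png",im);crop(im,400,260,150,112,5,"pics/top14c.png")
print(o["moment"]);go(447.3-71.2*.642,-311.3-71.2*.766,200,50,o)
```

```text
[-0.06  -0.01  -0.014]
pos [ 399.778 -367.692  199.945] yaw 50.04 -> d [ 2.583  0.198 -0.055] spin 0.0008 t 17.85 F [ 0.558 -1.058 -0.951] gap 25.3
```

View pics/scene14c.png

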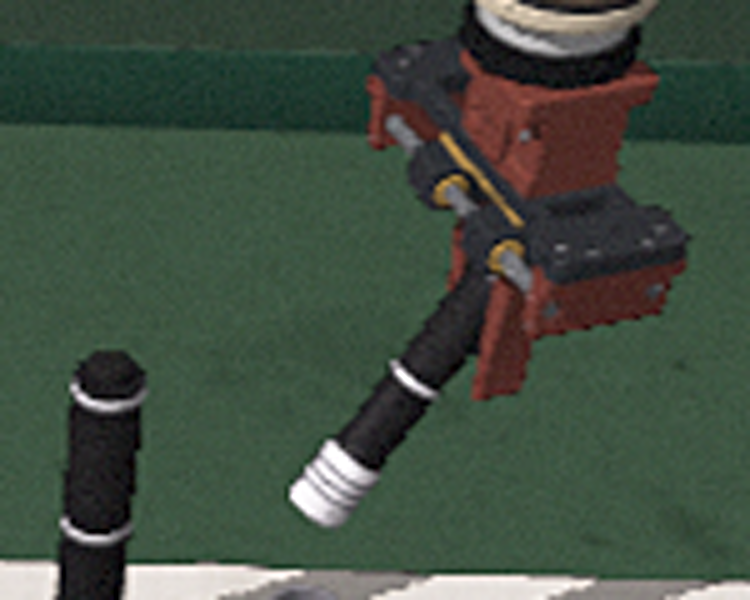

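View pics/wrist14.png

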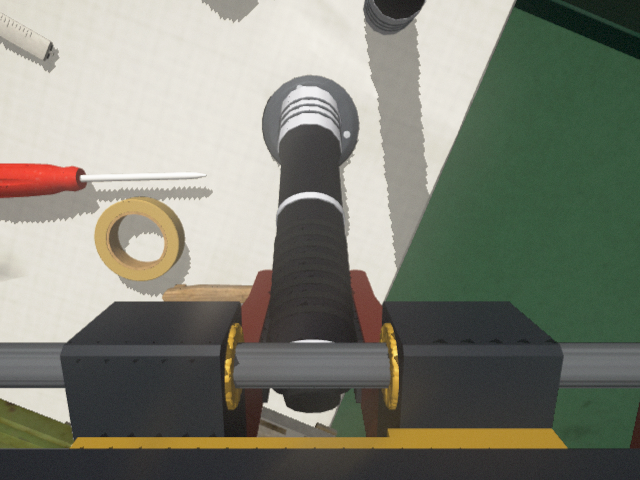

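View pics/top14c.png

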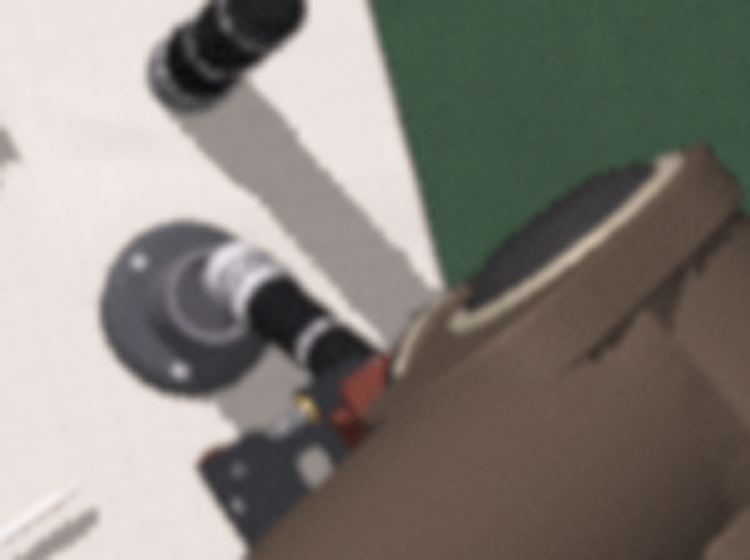

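```bash
cat > lampfit.py <<'E'
from h import *
from scipy.optimize import least_squares
def pts(p,n,o,ss,rad=15):
    # p: lens x,y,z (world mm), theta tilt from vertical, az: horizontal direction (deg) in which lamp points
    P=np.array(p[:3]);th,az=np.radians(p[3:5]); u=np.array([-np.sin(th)*np.cos(az),-np.sin(th)*np.sin(az),np.cos(th)])
    T,_=camT(n,o); out=[]
    for s in ss:
        C=P+s*u; v=C-T[:3,3]; w=np.cross(u,v); w/=np.linalg.norm(w)
        for sg in (1,-1): out.append(proj(n,C+sg*rad*w,o))
    return np.array(out)
def fit(obs,o,p0):
    # obs: list of (cam, s, [(u,v),(u,v)])  unordered pair
    def res(p):
        r=[]
        for n,s,pr in obs:
            q=pts(p,n,o,[s]); pr=np.array(pr,float)
            a=(q-pr).ravel();b=(q[::-1]-pr).ravel()
            r.append(a if a@a<b@b else b)
        return np.concatenate(r)
    f=least_squares(res,p0,loss="soft_l1"); return f.x,res(f.x)
E
python3 - <<'E'
from lampfit import *
import pickle
o=pickle.load(open("o14.pkl","rb"))
S=lambda a,b:(340+a/5,60+b/5)
obs=[("scene",0,[S(290,492),S(342,523)]),("scene",34,[S(328,441),S(382,476)]),("wrist",0,[(281,92),(338,92)]),("wrist",34,[(279,131),(341,131)])]
tp=o["tool_pos"]; p0=[tp[0]+70*.642,tp[1]+70*.766,tp[2]+19-73,45,50]
p,r=fit(obs,o,p0);print(p,r.round(1))
for sel in ([0,1],[2,3]):
  try: p2,r2=fit([obs[i] for i in sel],o,p0);print(p2,r2.round(1))
  except Exception as e: print(e)
th,az=np.radians(p[3:5]);u=np.array([-np.sin(th)*np.cos(az),-np.sin(th)*np.sin(az),np.cos(th)])
g=o["tool_pos"]+[0,0,19]; s=(g-p[:3])@u; print("grasp at s",s,"offset",g-(p[:3]+s*u))
for n,im in (("scene",cv2.imread("pics/scene14.png")),("wrist",cv2.imread("pics/wrist14.png"))):
  big=cv2.resize(im,None,fx=4,fy=4,interpolation=cv2.INTER_CUBIC)
  for sets,rad in (([0,34],15),([40,100,144],13)):
    for q in pts(p,n,o,sets,rad): cv2.circle(big,tuple((q*4+2).astype(int)),3,(0,0,255),-1)
  c=big[260:800,1360:2000] if n=="scene" else big[260:860,960:1600]
  cv2.imwrite(f"pics/{n}14f.png",c)
E
```

```text
[ 454.07  -300.873  138.684   34.583   50.515] [-4.2  0.  -4.8  1.8 -3.  -0.7 -3.9  0.3 -1.2  0.2  0.8  0.2 -2.7  0.2
  1.4  0.2]
[ 451.085 -325.218  125.307   23.019   31.462] [ 0.4 -0.2  0.1  0.7 -0.  -0.3 -0.5 -0.1]
[ 454.867 -300.128  128.001   36.578   50.557] [ 0.5  0.1 -0.1 -0.1 -0.4  0.1  0.1 -0.1]
grasp at s 114.94593882138152 offset [-12.805 -16.465 -14.374]
```

View pics/scene14f.png

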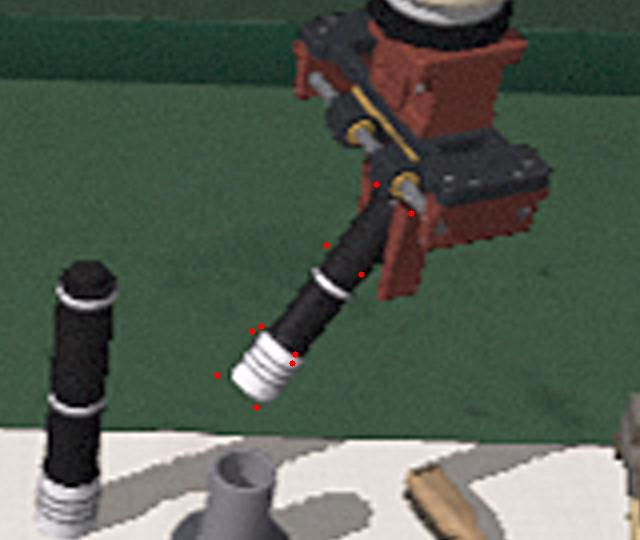

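View pics/wrist14f.png

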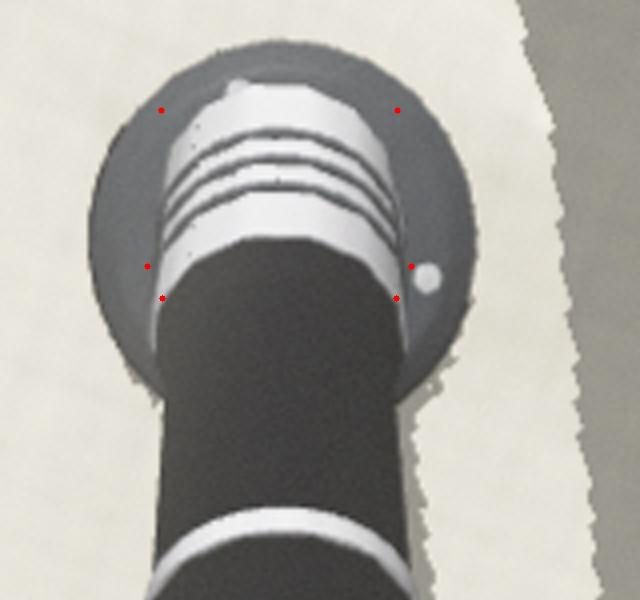

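```bash
cat > f.py <<'E'
from lampfit import *
import pickle
o=pickle.load(open("o14.pkl","rb"))
S=lambda a,b:(340+a/4,65+b/4); W=lambda a,b:(240+a/4,65+b/4)
obs=[("scene",0,[S(232,377),S(271,402)]),("scene",34,[S(264,333),S(300,358)]),("wrist",0,[W(165,150),W(388,150)]),("wrist",34,[W(153,325),W(404,330)])]
tp=o["tool_pos"]; p0=[tp[0]+70*.642,tp[1]+70*.766,tp[2]+19-73,45,50]
p,r=fit(obs,o,p0);print(p,r.round(1))
for sel in ([0,1],[2,3]):
  p2,r2=fit([obs[i] for i in sel],o,p0);print(p2,r2.round(1))
th,az=np.radians(p[3:5]);u=np.array([-np.sin(th)*np.cos(az),-np.sin(th)*np.sin(az),np.cos(th)])
g=o["tool_pos"]+[0,0,19]; s=(g-p[:3])@u; print("grasp at s",s,"offset in tool",o["eef_rot"].T@(g-(p[:3]+s*u)))
for n,im in (("scene",cv2.imread("pics/scene14.png")),("wrist",cv2.imread("pics/wrist14.png"))):
  big=cv2.resize(im,None,fx=4,fy=4,interpolation=cv2.INTER_CUBIC)
  for sets,rad in (([0,34],15),([40,100,144],13)):
    for q in pts(p,n,o,sets,rad): cv2.circle(big,tuple((q*4+2).astype(int)),3,(0,0,255),-1)
  c=big[260:800,1360:2000] if n=="scene" else big[260:860,960:1600]
  cv2.imwrite(f"pics/{n}14f.png",c)
E
python3 f.py
```

```text
[ 450.899 -304.742  136.907   38.952   50.137] [-2.2 -0.9 -2.6  1.3 -0.5 -0.5 -0.2  1.9 -0.9  0.1  1.6  0.5 -1.2  0.5
  0.5 -0.5]Traceback (most recent call last):
  File "f.py", line 9, in <module>
    p2,r2=fit([obs[i] for i in sel],o,p0);print(p2,r2.round(1))
          ~~~^^^^^^^^^^^^^^^^^^^^^^^^^^^^
  File "lampfit.py", line 20, in fit
    f=least_squares(res,p0,loss="soft_l1"); return f.x,res(f.x)
    return func(*args, **kwargs)
    result = trf(vector_fun.fun, vector_fun.jac, x0, f0, J0, lb, ub, ftol, xtol,
                 gtol, max_nfev, x_scale, loss_function, tr_solver,
                 tr_options.copy(), verbose, callback=callback_wrapped)
    return trf_no_bounds(
        fun, jac, x0, f0, J0, ftol, xtol, gtol, max_nfev, x_scale,
        loss_function, tr_solver, tr_options, verbose, callback=callback)
    J = jac(x)
    self._update_jac()
    ~~~~~~~~~~~~~~~~^^
    self.J = self.jac_wrapped(xp_copy(self.x), f0=self.f)
             ~~~~~~~~~~~~~~~~^^^^^^^^^^^^^^^^^^^^^^^^^^^^
    J, dct = approx_derivative(
             ~~~~~~~~~~~~~~~~~^
        self.fun,
        ^^^^^^
[... 501 characters left out ...]
d(self.fun(x, *self.args, **self.kwargs))
                      ~~~~~~~~^^^^^^^^^^^^^^^^^^^^^^^^^^^^^^
    return np.atleast_1d(self.fun(x))
                         ~~~~~~~~^^^
    return self.f(x, *self.args, **self.kwargs)
           ~~~~~~^^^^^^^^^^^^^^^^^^^^^^^^^^^^^^
  File "lampfit.py", line 16, in res
    q=pts(p,n,o,[s]); pr=np.array(pr,float)
  File "lampfit.py", line 9, in pts
    for sg in (1,-1): out.append(proj(n,C+sg*rad*w,o))
                                 ~~~~^^^^^^^^^^^^^^^^
  File "h.py", line 17, in proj
    T,p=camT(n,obs); f,cx,cy=K(p)
        ~~~~^^^^^^^
  File "h.py", line 7, in camT
    p=robot.camera_params(n)
ValueError: time passes only in moves, steps and waits
```

```bash
python3 - <<'E'
import re
s=open("h.py").read()
s=s.replace('''    p=robot.camera_params(n)
    if''','''    if n not in _C: _C[n]=robot.camera_params(n)
    p=_C[n]
    if''').replace("def camT","_C={}\ndef camT")
open("h.py","w").write(s)
l=open("lampfit.py").read()
l=l.split("def fit")[0]+'''
def circ(p,n,o,s,rad):
    P=np.array(p[:3]);th,az=np.radians(p[3:5]); u=np.array([-np.sin(th)*np.cos(az),-np.sin(th)*np.sin(az),np.cos(th)])
    a=np.array([np.cos(th)*np.cos(az),np.cos(th)*np.sin(az),np.sin(th)]);b=np.cross(u,a)
    return np.array([proj(n,P+s*u+rad*(np.cos(t)*a+np.sin(t)*b),o) for t in np.linspace(0,2*np.pi,48,endpoint=False)])
def fit(obs,o,p0,apex=[],prior=True):
    def res(p):
        r=[]
        for n,s,pr in obs:
            q=pts(p,n,o,[s]); pr=np.array(pr,float)
            a=(q-pr).ravel();b=(q[::-1]-pr).ravel()
            r.append(a if a@a<b@b else b)
        for n,s,rad,d,pt in apex: # extremal point of circle in image direction d
            q=circ(p,n,o,s,rad)@np.array(d); r.append([q.max()-np.dot(pt,d)])
        if prior:
            th,az=np.radians(p[3:5]);u=np.array([-np.sin(th)*np.cos(az),-np.sin(th)*np.sin(az),np.cos(th)])
            g=o["tool_pos"]-19*o["eef_rot"][:,2]; s=(g-p[:3])@u; off=o["eef_rot"].T@(g-p[:3]-s*u)
            r.append([(s-103)/5,off[1]/1.5,np.hypot(off[0],off[2])/5])
        return np.concatenate(r)
    f=least_squares(res,p0,loss="soft_l1"); 
    p=f.x;th,az=np.radians(p[3:5]);u=np.array([-np.sin(th)*np.cos(az),-np.sin(th)*np.sin(az),np.cos(th)])
    g=o["tool_pos"]-19*o["eef_rot"][:,2]; s=(g-p[:3])@u
    print("lens",p[:3],"tilt",p[3].round(2),"az",p[4].round(2),"grasp s",s.round(1),"off tool",o["eef_rot"].T@(g-p[:3]-s*u),"\\n res",res(p).round(1))
    return p
def draw(p,n,o,im,box,name,k=4):
    big=cv2.resize(im,None,fx=k,fy=k,interpolation=cv2.INTER_CUBIC)
    for s,rad in ((0,15),(34,15),(38,13),(144,13)):
        cv2.polylines(big,[(circ(p,n,o,s,rad)*k+k/2).astype(int)],True,(0,0,255),1)
    x,y,w,h=[v*k for v in box]; cv2.imwrite(name,big[y:y+h,x:x+w])
'''
open("lampfit.py","w").write(l)
E
cat > f.py <<'E'
from lampfit import *
import pickle
o=pickle.load(open("o14.pkl","rb"))
S=lambda a,b:(340+a/4,65+b/4); W=lambda a,b:(240+a/4,65+b/4)
obs=[("scene",0,[S(232,377),S(271,402)]),("scene",34,[S(264,333),S(300,358)])]
obsw=[("wrist",34,[W(153,325),W(404,330)])]
apex=[("wrist",0,15,(0,-1),W(280,84)),("wrist",34,15,(0,-1),W(280,235)),("wrist",34,15,(1,0),W(405,330)),("wrist",34,15,(-1,0),W(152,325)),("wrist",0,15,(1,0),W(390,150)),("wrist",0,15,(-1,0),W(164,150))]
tp=o["tool_pos"]; p0=[tp[0]+70*.642,tp[1]+70*.766,tp[2]+19-73,45,50]
p=fit(obs,o,p0,apex); fit(obs,o,p0); fit([],o,p0,apex); fit(obs,o,p0,apex,False)
draw(p,"scene",o,cv2.imread("pics/scene14.png"),(340,65,160,135),"pics/scene14f.png")
draw(p,"wrist",o,cv2.imread("pics/wrist14.png"),(240,65,160,150),"pics/wrist14f.png")
E
python3 f.py
```

```text
lens [ 447.485 -308.566  135.39 ] tilt 33.2 az 51.34 grasp s 111.5 off tool [-14.915   0.059   9.758] 
 res [-0.6 -0.4 -0.4  1.   0.  -0.5  1.1  1.  -0.1 -0.1  0.7  0.4  0.5  0.6
  1.7  0.   3.6]
lens [ 448.086 -311.715  134.062] tilt 32.68 az 49.34 grasp s 111.4 off tool [-13.804  -0.306   8.857] 
 res [-0.3 -0.8 -0.2  0.7  0.3 -0.7  1.3  0.9  1.7 -0.2  3.3]
lens [ 447.862 -308.103  131.971] tilt 34.14 az 51.17 grasp s 115.0 off tool [-12.047   0.18    8.17 ] 
 res [ 0.1 -0.3  0.1 -0.1  0.1  0.2  2.4  0.1  2.9]
lens [ 447.439 -308.646  135.282] tilt 32.9 az 51.24 grasp s 111.5 off tool [-15.336   0.154   9.921] 
 res [-0.6 -0.4 -0.4  1.  -0.  -0.4  1.1  1.  -0.3  0.2  0.7  0.5  0.5  0.5]
```

View pics/scene14f.png

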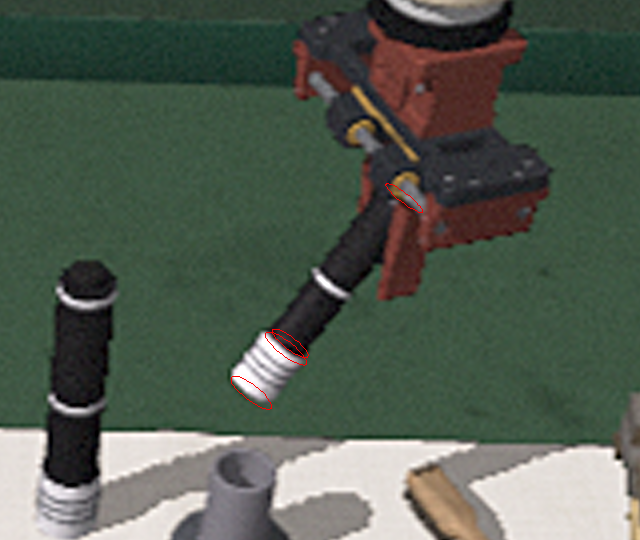

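View pics/wrist14f.png

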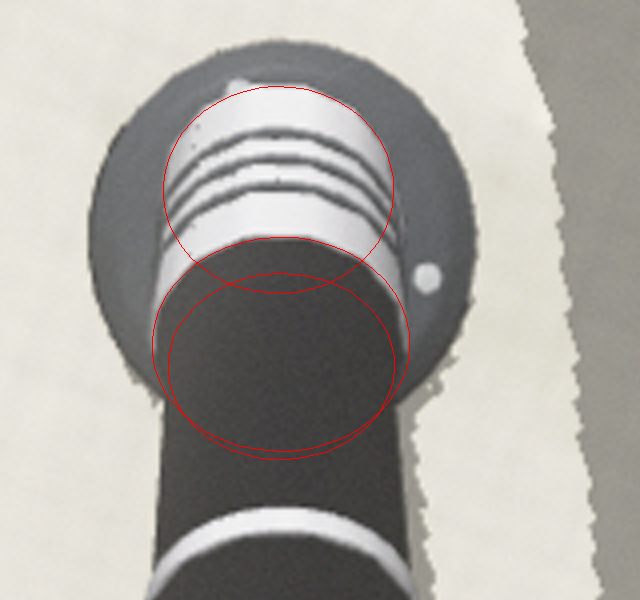

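Run:
```python
from lampfit import *
import pickle
# upright check, wrist11: reconstruct obs
o={"tool_pos":np.array([447.37,-311.35,143.4]),"eef_rot":np.array([[.642,.766,0],[.766,-.642,0],[0,0,-1.]])}
x=o["eef_rot"][:,0]
for d in (0,):
  P=o["tool_pos"]+x*d; p=[P[0],P[1],15+143.4-99.6,0.01,50]
  draw(p,"wrist",o,cv2.imread("pics/wrist11.png"),(230,170,160,150),"pics/w11f.png")
o=pickle.load(open("o14.pkl","rb"));tp=o["tool_pos"]+[0,0,19]
for th,s,nm in ((45,103,"a"),(38,103,"b")):
  t=np.radians(th); P=tp+s*np.array([np.sin(t)*.642,np.sin(t)*.766,-np.cos(t)]); p=[*P,th,50]
  draw(p,"scene",o,cv2.imread("pics/scene14.png"),(370,85,100,100),f"pics/s14{nm}.png")
  draw(p,"wrist",o,cv2.imread("pics/wrist14.png"),(240,65,150,100),f"pics/w14{nm}.png")
  draw(p,"top",o,cv2.imread("pics/top14.png"),(410,280,100,100),f"pics/t14{nm}.png")
for nm in "ab":
  a=[cv2.resize(cv2.imread(f"pics/{c}14{nm}.png"),(400,400)) for c in "st"]
  cv2.imwrite(f"pics/cmp{nm}.png",np.hstack(a))
cv2.imwrite("pics/cmpw.png",np.vstack([np.hstack([cv2.resize(cv2.imread(f"pics/w14{n}.png"),(400,267)) for n in "ab"])]))
```

```text
(no output)
```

View pics/cmpa.png

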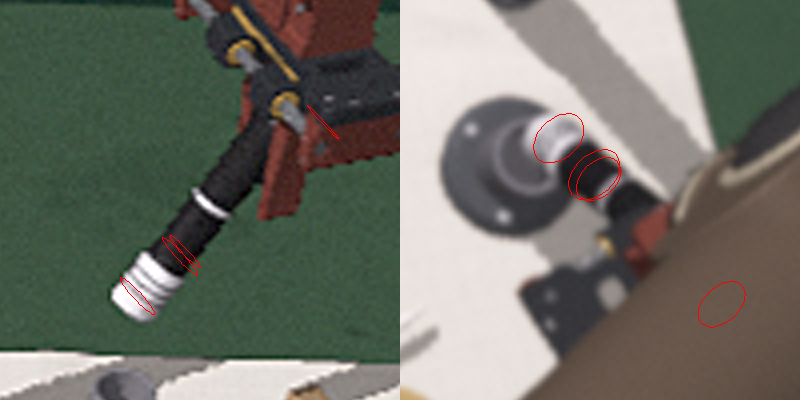

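View pics/cmpb.png

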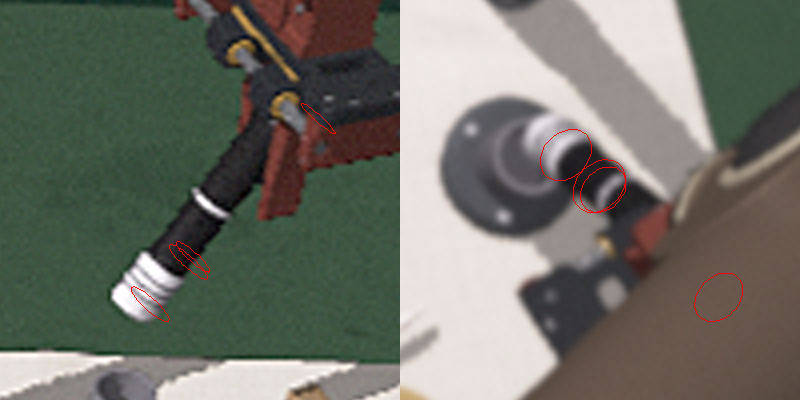

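View pics/cmpw.png

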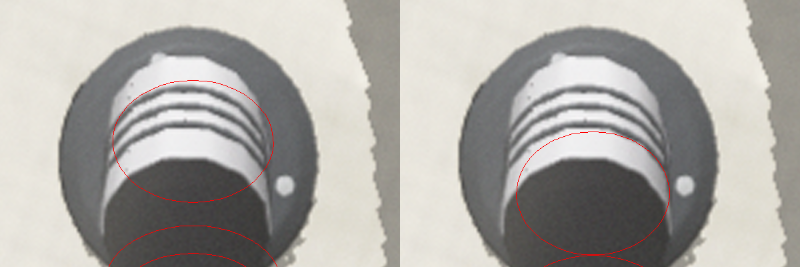

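View pics/w11f.png

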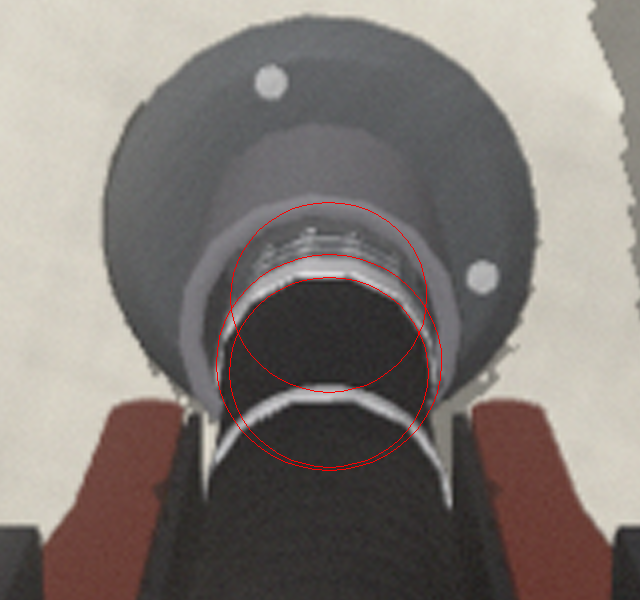

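```bash
cat > f2.py <<'E'
from lampfit import *
import pickle
o=pickle.load(open("o14.pkl","rb"))
p=[447.485,-308.566,135.39,33.2,51.3]
def draw2(p,n,im,box,name,k):
    big=cv2.resize(im,None,fx=k,fy=k,interpolation=cv2.INTER_CUBIC)
    for s,rad in ((0,15),(34,15),(75,13),(144,13),(150,9)):
        cv2.polylines(big,[(circ(p,n,o,s,rad)*k+k/2).astype(int)],True,(0,0,255),1)
    for q in (o["tool_pos"]+[0,0,19],o["tool_pos"]): cv2.circle(big,tuple((proj(n,q,o)*k+k/2).astype(int)),4,(255,0,255),-1)
    x,y,w,h=[v*k for v in box]; cv2.imwrite(name,big[y:y+h,x:x+w])
draw2(p,"wrist",cv2.imread("pics/wrist14.png"),(210,70,200,380),"pics/w14g.png",2)
draw2(p,"scene",cv2.imread("pics/scene14.png"),(380,80,100,100),"pics/s14g.png",6)
E
python3 f2.py
```

```text
(no output)
```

View pics/w14g.png

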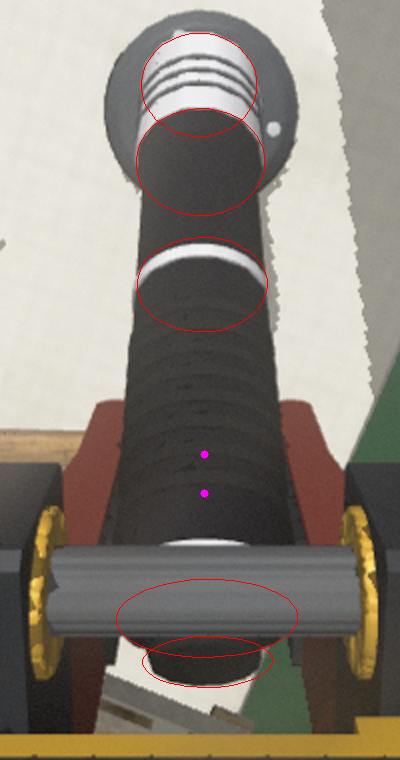

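View pics/s14g.png

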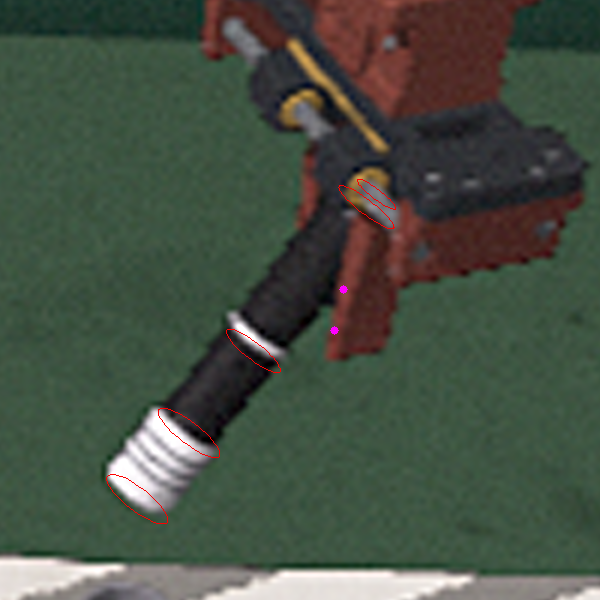

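>>> arm_command --pt "0 0 10 0" --pt "0 0 25 0" --pt "0 0 42 0" --pt "0 0 54 0" --pt "0 0 60 0"

```text
time: 18.5
tool_pos: [399.4, -367.4, 139.1]
eef_rot: [[0.642, 0.767, -0.002], [0.767, -0.642, 0.001], [0.0, -0.002, -1.0]]
contact_force: [-0.1, 0.1, -1.0]
finger_gap: 25.4
```

>>> arm_command --pt "-4 0 3.4 0" --pt "-8 0 6.8 0" --pt "-12 0 10.2 0" --pt "-16 0 13.6 0" --pt "-19 0 16 0"

```text
time: 19.0
tool_pos: [387.7, -383.1, 124.9]
eef_rot: [[0.643, 0.766, 0.001], [0.766, -0.643, -0.001], [-0.0, 0.001, -1.0]]
contact_force: [-0.9, 1.1, 2.0]
finger_gap: 25.6
```

>>> arm_command --pt "0 0 0 0" --pt "0 0 0 0" --pt "0 0 0 0" --pt "0 0 0 0" --pt "0 0 0 0"

```text
time: 19.5
tool_pos: [388.0, -382.5, 124.8]
eef_rot: [[0.642, 0.767, 0.0], [0.767, -0.642, -0.0], [0.0, 0.0, -1.0]]
contact_force: [0.2, 0.2, 1.3]
finger_gap: 25.4
```

Run:
```python
from h import *
import pickle
o=robot.get_obs();pickle.dump(o,open("o15.pkl","wb"))
im=robot.read_camera("wrist");cv2.imwrite("pics/wrist15.png",im)
crop(im,210,20,200,180,4,"pics/w15c.png")
im=robot.read_camera("scene");crop(im,370,80,130,110,6,"pics/scene15c.png")
print(o["moment"]);go(399.8,-367.7,200,50,o)
```

```text
[ 0.107 -0.229 -0.054]
pos [ 387.953 -382.465  124.76 ] yaw 50.05 -> d [ 18.927  -0.378 -75.24 ] spin 0.0008 t 19.5 F [0.216 0.246 1.296] gap 25.4
```

View pics/w15c.png

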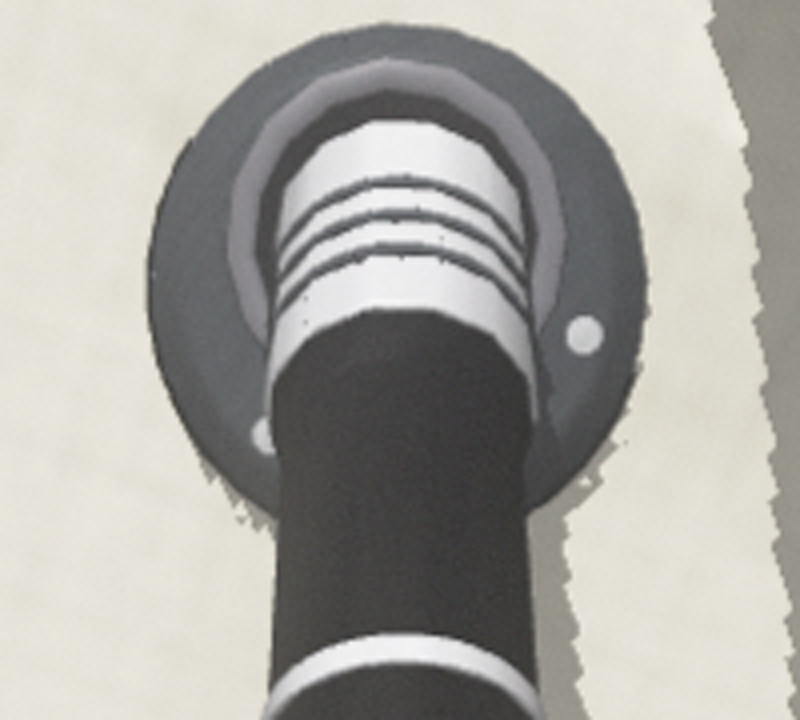

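View pics/scene15c.png

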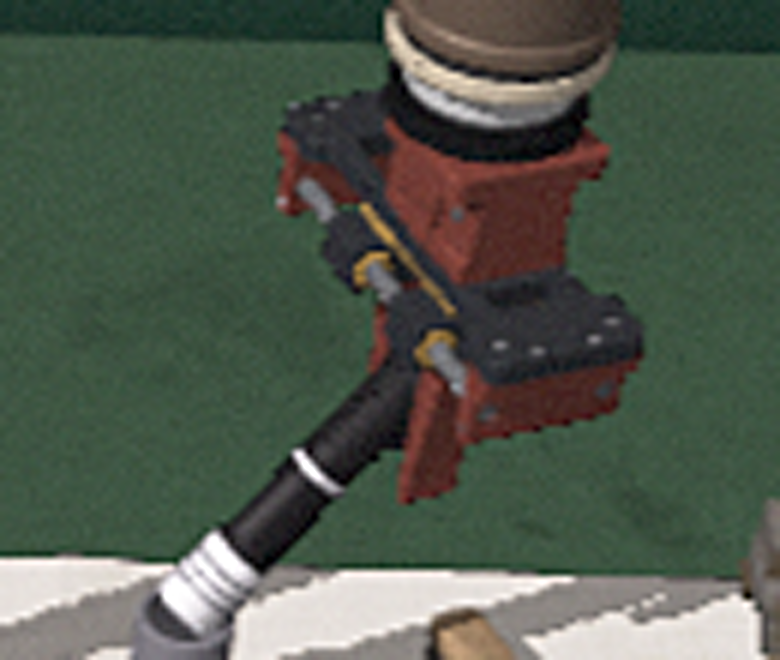

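```bash
cat > f3.py <<'E'
from lampfit import *
import pickle,sys
def run(of,img,ap0,ap34,l34,r34,l0,r0,name,box):
    o=pickle.load(open(of,"rb")); Y=(0,-1)
    apex=[("wrist",0,15,Y,ap0),("wrist",34,15,Y,ap34),("wrist",34,15,(-1,0),(l34,0)),("wrist",34,15,(1,0),(r34,0)),("wrist",0,15,(-1,0),(l0,0)),("wrist",0,15,(1,0),(r0,0))]
    tp=o["tool_pos"];x=o["eef_rot"][:,0]; p0=[*(tp+x*75+[0,0,-55]),42,50]
    p=fit([],o,p0,apex,False); fit([],o,p0,apex,True)
    draw(p,"wrist",o,cv2.imread(img),box,name,3); return p
if __name__=="__main__":
    C=lambda a,b:(210+a/4,20+b/4)
    run("o15.pkl","pics/wrist15.png",C(400,119),C(400,308),210+267/4,210+537/4,210+277/4,210+524/4,"pics/w15f.png",(200,30,220,200))
E
python3 f3.py
python3 - <<'E'
import cv2
cv2.imwrite("pics/w15full.png",cv2.imread("pics/wrist15.png")[300:460,180:440])
E
```

```text
lens [ 446.377 -311.516   70.279] tilt 41.82 az 50.58 grasp s 116.0 off tool [-14.523   0.044  12.995] 
 res [ 0.  -0.   0.1  0.1 -0.2 -0.2]
lens [ 446.435 -311.442   70.322] tilt 42.13 az 50.59 grasp s 116.2 off tool [-14.07    0.024  12.725] 
 res [ 0.2 -0.3  0.1  0.1 -0.2 -0.2  2.6  0.   3.8]
```

View pics/w15f.png

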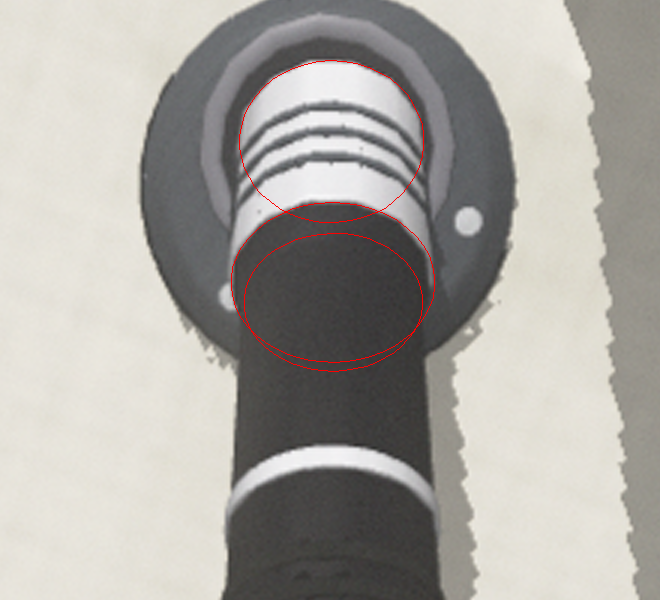

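View pics/w15full.png

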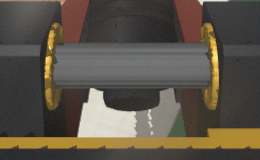

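>>> arm_command --pt "-1 0 1 0" --pt "-2 0 2 0" --pt "-3 0 3 0" --pt "-4 0 4 0" --pt "-4 0 4 0"

```text
time: 20.1
tool_pos: [385.0, -385.7, 120.5]
eef_rot: [[0.643, 0.766, -0.0], [0.766, -0.643, 0.0], [-0.0, -0.0, -1.0]]
contact_force: [0.4, 0.2, 1.5]
finger_gap: 25.2
```

>>> arm_command --pt "0 0 -5 0" --pt "0 0 -20 0" --pt "0 0 -45 0" --pt "0 0 -65 0" --pt "0 0 -75 0"

```text
time: 20.6
tool_pos: [385.4, -386.2, 197.5]
eef_rot: [[0.642, 0.766, 0.001], [0.766, -0.642, -0.002], [-0.001, 0.002, -1.0]]
contact_force: [0.6, 0.6, -1.0]
finger_gap: 25.3
```

>>> arm_command --pt "0 0 0 0" --pt "0 0 0 0" --pt "0 0 0 0" --pt "0 0 0 0" --pt "0 0 0 0"

```text
time: 21.1
tool_pos: [385.0, -385.3, 194.9]
eef_rot: [[0.642, 0.766, -0.001], [0.766, -0.642, 0.001], [0.0, -0.001, -1.0]]
contact_force: [1.0, -0.4, -0.8]
finger_gap: 25.6
```

Run:
```python
from h import *
import pickle
o=robot.get_obs();pickle.dump(o,open("o16.pkl","wb"))
im=robot.read_camera("wrist");cv2.imwrite("pics/wrist16.png",im)
crop(im,210,20,200,180,4,"pics/w16c.png")
im=robot.read_camera("scene");cv2.imwrite("pics/scene16.png",im);crop(im,370,60,130,110,6,"pics/scene16c.png")
print(o["moment"]);go(399.8,-367.7,200,50,o)
```

```text
[-0.02   0.038 -0.018]
pos [ 384.976 -385.335  194.93 ] yaw 50.04 -> d [23.038  0.031 -5.069] spin 0.0007 t 21.1 F [ 1.013 -0.436 -0.818] gap 25.6
```

View pics/w16c.png

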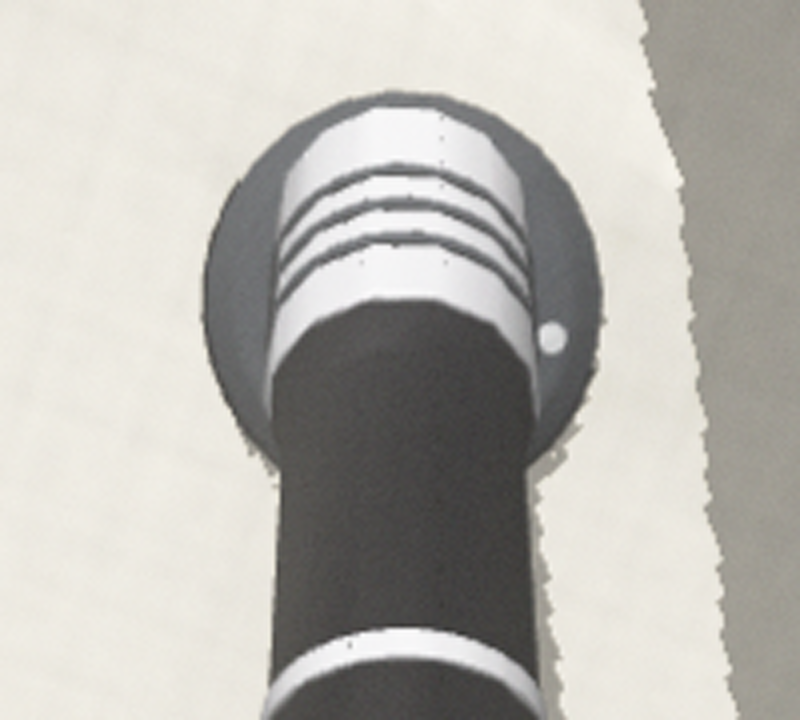

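View pics/scene16c.png

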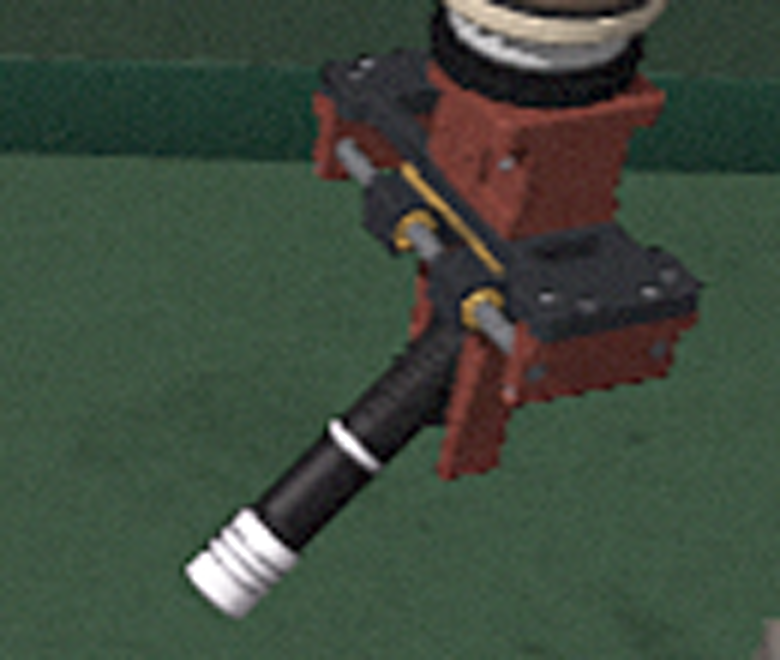

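```bash
cat > f4.py <<'E'
from f3 import *
C=lambda a,b:(210+a/4,20+b/4)
p=run("o16.pkl","pics/wrist16.png",C(405,107),C(403,299),210+267/4,210+540/4,210+277/4,210+526/4,"pics/w16f.png",(200,20,220,200))
o=pickle.load(open("o16.pkl","rb"));S=lambda a,b:(370+a/6,60+b/6)
sc=[("scene",0,[S(187,572),S(238,618)]),("scene",34,[S(244,508),S(298,553)])]
fit(sc,o,p,[],True)
draw(p,"scene",o,cv2.imread("pics/scene16.png"),(370,60,130,110),"pics/s16f.png",6)
E
python3 f4.py
```

```text
lens [ 444.089 -313.657  142.239] tilt 42.25 az 50.77 grasp s 115.5 off tool [-15.239  -0.218  13.835] 
 res [ 0.  -0.   0.1  0.1 -0.1 -0.1]
lens [ 444.157 -313.599  142.283] tilt 42.53 az 50.68 grasp s 115.7 off tool [-14.808  -0.121  13.582] 
 res [ 0.1 -0.2  0.1  0.  -0.1 -0.1  2.5 -0.1  4. ]
lens [ 445.613 -318.869  141.055] tilt 43.74 az 47.61 grasp s 114.9 off tool [-10.561  -0.388  10.112] 
 res [-0.2 -1.1 -0.2  0.4  0.9 -0.3  0.4  1.5  2.4 -0.3  2.9]
```

View pics/s16f.png

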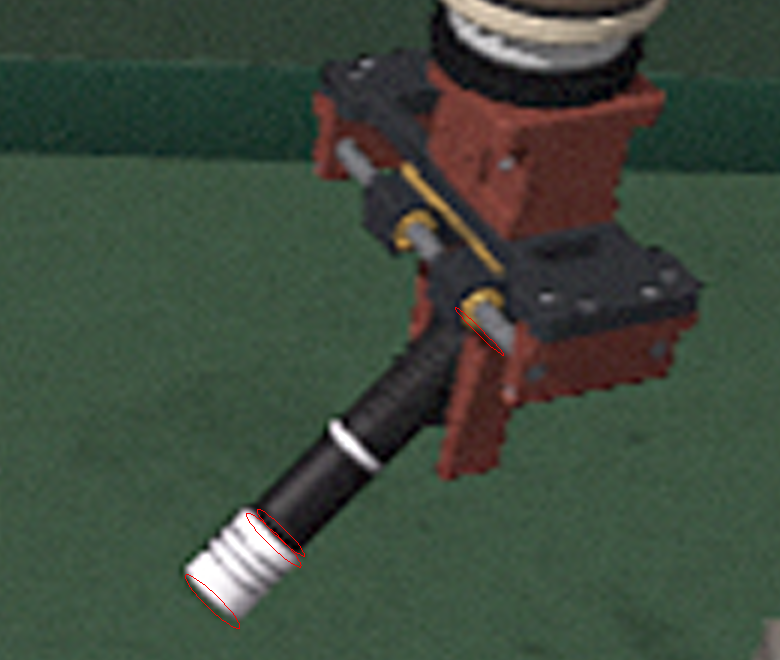

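Run:
```python
from h import *
a=cv2.imread("pics/top14.png");b=cv2.imread("pics/scene16.png")
cv2.imwrite("pics/stk.png",np.hstack([cv2.resize(a[250:300,335:385],(400,400),interpolation=cv2.INTER_CUBIC),cv2.resize(b[210:260,325:375],(400,400),interpolation=cv2.INTER_CUBIC)]))
print(proj("top",(474.5,-138,46)),proj("scene",(474.5,-138,46)))
```

```text
[370.003 282.287] [355.759 227.634]
```

View pics/stk.png

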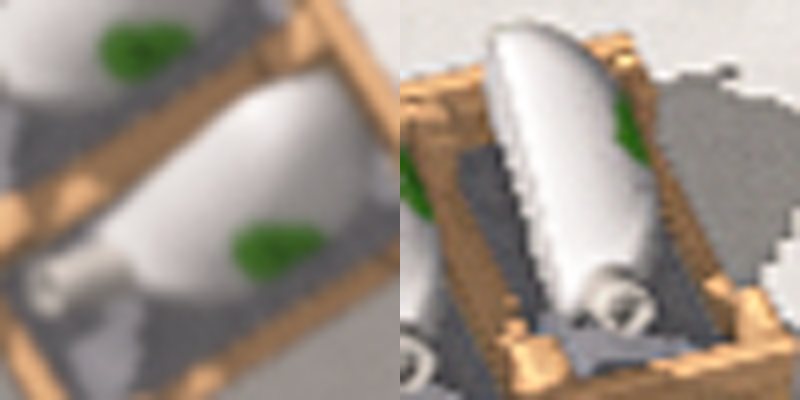

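Run:
```python
from h import *
go(372.6,-261.2,172.2,50)
```

```text
pos [ 385.123 -385.423  195.265] yaw 50.04 -> d [ 87.173 -89.366  23.126] spin 0.0007 t 21.2 F [ 0.023  0.542 -1.496] gap 25.3
```

>>> arm_command --pt "4 -4 0 0" --pt "14 -14 2 0" --pt "29 -29 5 0" --pt "46 -46 10 0" --pt "62 -63 15 0"

```text
time: 21.7
tool_pos: [376.5, -295.5, 180.4]
eef_rot: [[0.642, 0.767, 0.0], [0.767, -0.642, 0.0], [0.0, -0.0, -1.0]]
contact_force: [-0.1, -0.3, -0.5]
finger_gap: 25.2
```

>>> arm_command --pt "13 -14 4 0" --pt "21 -22 7 0" --pt "25 -26 8 0" --pt "25 -26 8 0" --pt "25 -26 8 0"

```text
time: 22.2
tool_pos: [373.1, -262.4, 172.9]
eef_rot: [[0.643, 0.766, 0.0], [0.766, -0.643, -0.001], [-0.0, 0.001, -1.0]]
contact_force: [0.1, 1.0, -1.9]
finger_gap: 25.4
```

>>> arm_command --pt "0 0 0 0" --pt "0 0 0 0" --pt "0 0 0 0" --pt "0 0 0 0" --pt "0 0 0 0"

```text
time: 22.7
tool_pos: [372.9, -261.8, 172.6]
eef_rot: [[0.642, 0.766, -0.0], [0.766, -0.642, 0.0], [-0.0, -0.0, -1.0]]
contact_force: [-0.2, 0.2, -1.4]
finger_gap: 25.2
```

Run:
```python
from h import *
import pickle
o=robot.get_obs();pickle.dump(o,open("o17.pkl","wb"))
im=robot.read_camera("wrist");cv2.imwrite("pics/wrist17.png",im)
crop(im,210,20,200,180,4,"pics/w17c.png")
im=robot.read_camera("scene");cv2.imwrite("pics/scene17.png",im);crop(im,300,110,160,130,5,"pics/scene17c.png")
im=robot.read_camera("top");cv2.imwrite("pics/top17.png",im);crop(im,330,220,160,120,5,"pics/top17c.png")
go(372.6,-261.2,172.2,50,o)
```

```text
pos [ 372.88  -261.802  172.623] yaw 50.03 -> d [ 0.281 -0.602  0.423] spin 0.0005 t 22.7 F [-0.245  0.205 -1.373] gap 25.2
```

View pics/wrist17.png

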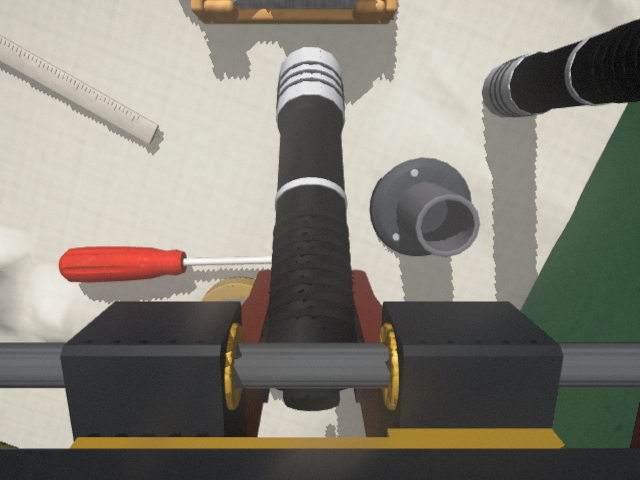

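View pics/scene17c.png

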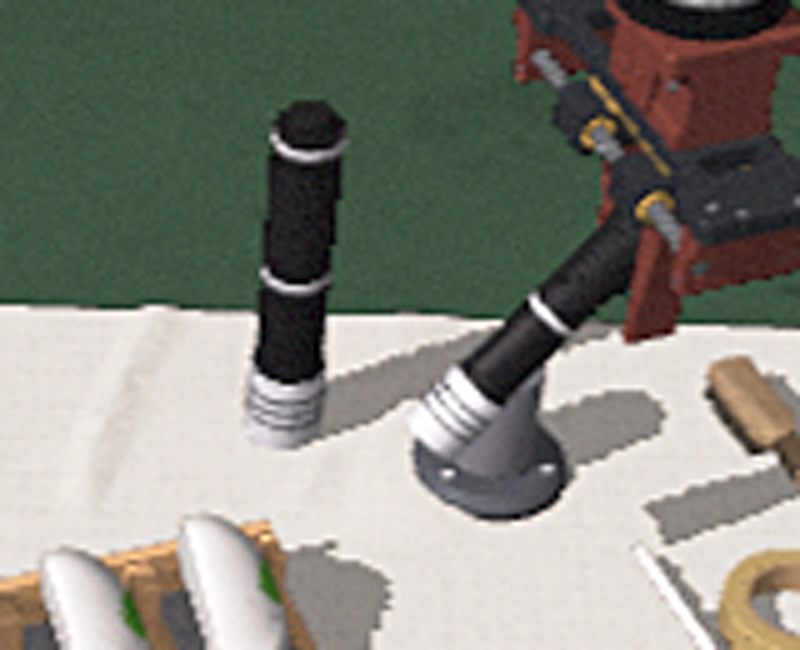

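View pics/top17c.png

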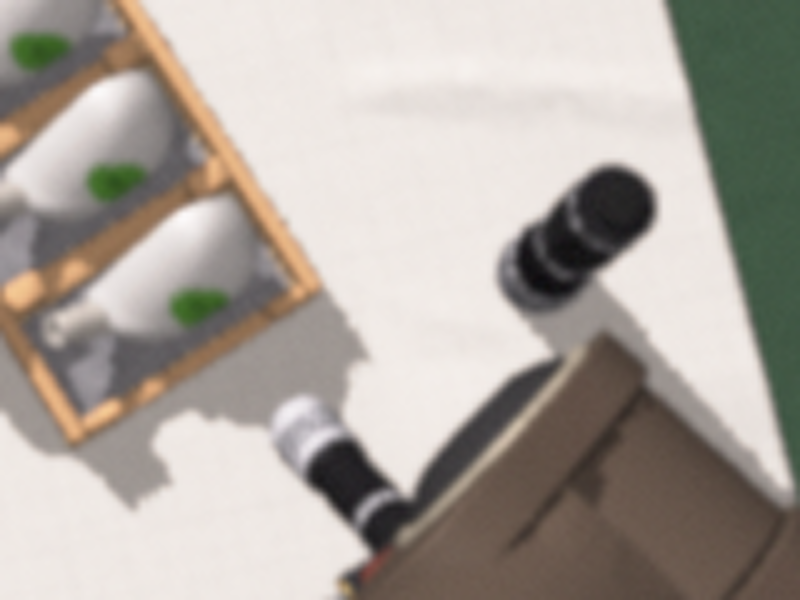

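View pics/w17c.png

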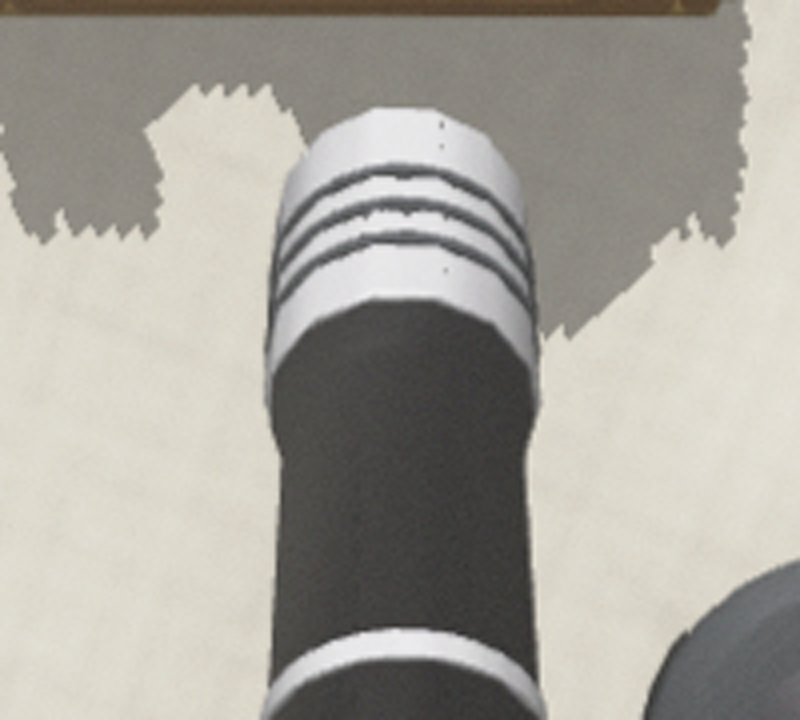

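```bash
cat > f5.py <<'E'
from f3 import *
C=lambda a,b:(210+a/4,20+b/4)
p=run("o17.pkl","pics/wrist17.png",C(405,107),C(403,299),210+267/4,210+540/4,210+277/4,210+526/4,"pics/w17f.png",(200,20,220,200))
o=pickle.load(open("o17.pkl","rb"));S=lambda a,b:(300+a/5,110+b/5)
sc=[("scene",0,[S(410,420),S(459,458)]),("scene",34,[S(456,364),S(504,407)])]
p2=fit(sc,o,p,[],True)
st=np.array([475,-137.5,46])
for q in (p,p2):
  th,az=np.radians(q[3:5]);d=np.array([np.sin(th)*np.cos(az),np.sin(th)*np.sin(az),-np.cos(th)])
  v=st-q[:3];print("dist",np.linalg.norm(v),"axis miss vec",v-(v@d)*d,"ang",np.degrees(np.arccos(v@d/np.linalg.norm(v))))
a=(np.radians(p[3]),np.radians(p[4]));d=np.array([np.sin(a[0])*np.cos(a[1]),np.sin(a[0])*np.sin(a[1]),-np.cos(a[0])])
out=[]
for n,box in (("scene",(330,170,100,100)),("top",(340,240,100,100))):
  k=4;im=cv2.imread(f"pics/{n}17.png");big=cv2.resize(im,None,fx=k,fy=k,interpolation=cv2.INTER_CUBIC)
  for s,rad in ((0,15),(34,15)): cv2.polylines(big,[(circ(p,n,o,s,rad)*k+k/2).astype(int)],True,(0,0,255),1)
  A=proj(n,p[:3],o);B=proj(n,p[:3]+100*d,o);cv2.line(big,tuple((A*k+2).astype(int)),tuple((B*k+2).astype(int)),(255,0,255),1)
  x,y,w,h=[v*k for v in box];out.append(big[y:y+h,x:x+w])
cv2.imwrite("pics/aim17.png",np.hstack(out))
E
python3 f5.py
```

```text
lens [ 432.052 -190.184  119.943] tilt 42.24 az 50.68 grasp s 115.5 off tool [-15.253  -0.219  13.845] 
 res [ 0.  -0.   0.1  0.1 -0.1 -0.1]
lens [ 432.12  -190.126  119.988] tilt 42.53 az 50.59 grasp s 115.6 off tool [-14.822  -0.122  13.593] 
 res [ 0.1 -0.2  0.1  0.  -0.1 -0.1  2.5 -0.1  4. ]
lens [ 431.278 -196.452  117.522] tilt 38.36 az 48.02 grasp s 112.5 off tool [-17.82   -0.33   14.106] 
 res [-0.1 -0.9 -0.4  0.5  0.6 -0.1  0.7  0.4  1.9 -0.2  4.5]
dist 100.43755040747024 axis miss vec [0.167 0.456 0.416] ang 0.36505069167746335
dist 102.4810544456005 axis miss vec [ 1.62  12.152  8.008] ang 8.215004485159826
```

View pics/aim17.png

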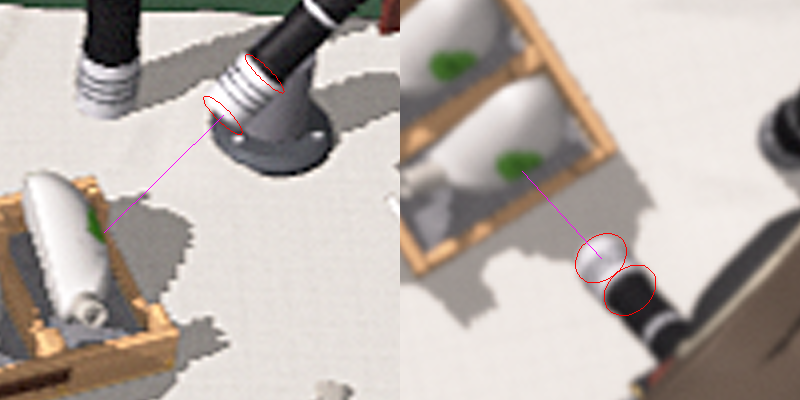

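Run:
```python
from lampfit import *
import pickle
o=pickle.load(open("o17.pkl","rb"));im=cv2.imread("pics/wrist17.png");k=3
out=[]
tp=np.array([432.05,-190.18,119.94])
for th in (39,42.24,45.5):
  # keep lens, vary tilt
  p=[*tp,th,50.6];big=cv2.resize(im,None,fx=k,fy=k,interpolation=cv2.INTER_CUBIC)
  for s,r in ((0,15),(34,15),(144,13),(150,9.5)): cv2.polylines(big,[(circ(p,"wrist",o,s,r)*k+1).astype(int)],True,(0,0,255),1)
  out.append(big[120:1260,750:1125])
cv2.imwrite("pics/tail17.png",cv2.resize(np.hstack(out),(592,600)))
```

```text
(no output)
```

View pics/tail17.png

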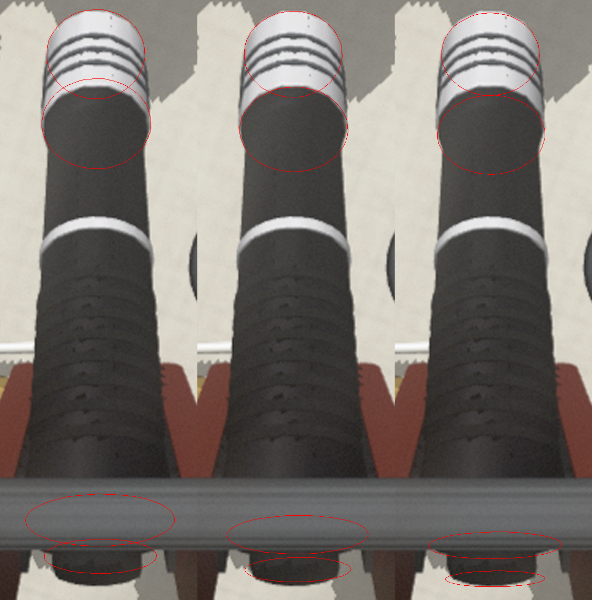

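>>> arm_command --pt "0 0 0 0" --pt "0 0 0 0" --pt "0 0 0 0" --pt "0 0 0 0" --pt "0 0 0 0"

```text
time: 23.35
tool_pos: [372.9, -261.7, 172.7]
eef_rot: [[0.642, 0.766, 0.0], [0.766, -0.642, -0.0], [-0.0, 0.0, -1.0]]
contact_force: [0.8, 0.7, -2.3]
finger_gap: 25.3
```

Run:
```python
from h import *
a=robot.read_camera("wrist");b=cv2.imread("pics/wrist17.png")
print("lamp region diff",np.abs(a.astype(int)-b)[40:330,270:350].mean())
go(372.6,-261.2,172.2,50);print(robot.get_obs()["joint_velocities"])
im=robot.read_camera("top");cv2.imwrite("pics/top18.png",im);t=cv2.imread("pics/top0.png")
print("bottle/roll diff",np.abs(im.astype(int)-t)[220:300,180:260].mean())
print(robot.close_job())
```

```text
lamp region diff 2.2210344827586206
pos [ 372.898 -261.72   172.657] yaw 50.04 -> d [ 0.207 -0.563  0.457] spin 0.0006 t 23.4 F [-0.416 -0.112 -1.688] gap 25.2
[-0.001 -0.    -0.001  0.001  0.    -0.001  0.   ]
bottle/roll diff 7.391614583333333
the job is handed in; nothing more can be done
None
```

Run:
```python
import cv2,numpy as np
a=cv2.imread("pics/top0.png");b=cv2.imread("pics/top18.png")
cv2.imwrite("pics/br.png",np.hstack([cv2.resize(x[200:300,170:270],(400,400)) for x in (a,b)]))
```

```text
(no output)
```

View pics/br.png

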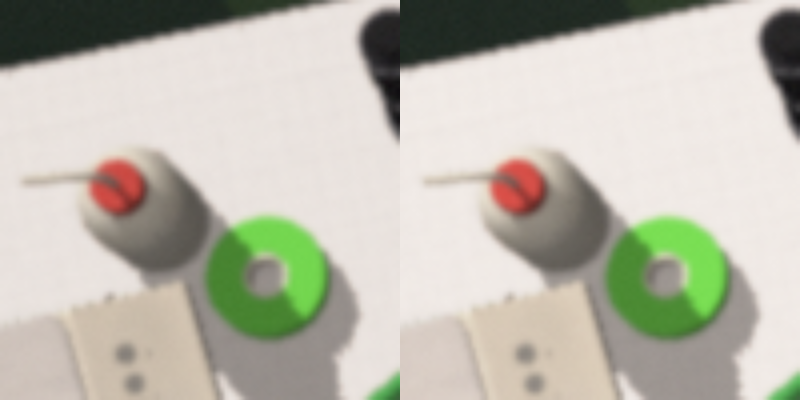

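The loose head stands on its sole in the front cell with the sticker facing out of the front, and I let go of it. The lamp is now held in front of the tray, shining at the sticker. I handed the job in at about 23.5 s of the 50 s allowed.

**Lamp tilt:** The tool only points down, so I levered the lens against the holder's cup rim to turn the lamp in the grip. That took two pushes, because the lamp slid about 14 mm in the fingers and the first push gave only about 34°.

**Last checks (wrist camera):**
- The lamp tilts about 42–43°, the lens is about 100 mm from the sticker, and the axis passes within a few millimetres of its middle.
- The lens is about 120 mm above the table.
- The grip held firm, the joints were still, and the lamp view did not change over the last 0.5 s.
- The bottle and roll look unmoved between the first and last top pictures. The pixel difference there was 7, which looks like lighting.

**One disagreement:** A coarse fit from the scene camera gave about 38° of tilt and a miss of about 15 mm. I trusted the wrist camera, because its model also matched the lamp's tail and the earlier upright view. The wrist and top views agree on the aim to about 4 mm.

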